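File print cases in a latched print box

ROBOT

A 7-joint arm with a two-finger parallel gripper is mounted at the origin on a cart in front of the work surface, level with it; the furniture and walls round the work are solid. World frame = base frame: x ahead of the robot, y to its left, z up, the work surface at z = 0. Lengths are in m, angles in rad, forces in N, time in s.
With the tool pointing down it reaches from about 0.4 to 0.85 m from the base axis. Payload 4.5 kg.
Tool frame: the origin (TCP) lies midway between the tips of the shut fingers; the grasp point (between the pads) lies 19 mm behind it; z points along the fingers, y is the direction in which the jaws open and shut (so a half turn about z gives the same grasp; the last joint's range is limited). The gripper opens to 88 mm and grips with 3 to 60 N. Pads are 18 mm wide; open, the fingers measure 123 mm over their backs; the gripper's body (75 mm by 187 mm) begins 45 mm behind the grasp point.
Start: joints at [-1.155, 0.689, -0.195, 1.565, 0.157, 0.902, -0.215], TCP at [0.233, 0.58, 0.239] pointing down, gripper open.
Joint ranges: [-3.01, 3.01], [-0.46, 2.08], [-1.47, 1.51], [0.13, 2.56], [-1, 4.14], [0.04, 2.09], [-2.66, 2.66]. Speed limits (rad/s): [2.57, 2.57, 3.14, 3.14, 3.14, 3.14, 3.14].

INTERFACE

Orientations are given as a unit quaternion [x, y, z, w].
In Python, from plant import get_state, snapshot, finish_job, regions_of gives the robot as it stands.
- The arm moves only by the tool send_rows, never from a script. Its argument "series" is a list of rows, each an object of numbers: "grip": the opening, from 0 (shut) to 1 (fully open); "dx", "dy", "dz": the shift along the tool's x, y, z in mm; "turn": the turn about the tool's z in rad. A call has 1 to 20 rows; each row shifts and turns the commanded pose from where the row before left it, along the tool's axes as they then stand; what a row does not reach is not made up. A row lasts 1/10 s, in which the tool goes at most 50 mm and 8.59 degrees, less where a joint would pass 70% of its speed; a pose out of reach is approached as far as the arm can. A call is refused whole if a number of a shift passes 50 or a number of a turn 0.15, either way. A call with a gripper value outside its range is refused whole. The fingers move at their own pace and stop on an object; "force" is the grip in N (left out, the last holds). Time passes only in rows, so rows that do not move let the fingers close. It gives the time, the measured TCP pose, the force and the opening at its end, in the units of the state.
- get_state(): the state, without advancing time (a new reading comes with each control period).
- snapshot(name): name is "side" or "top"; returns a dict with "img" (480x640x3 uint8, red, green, blue), "depth" (480x640 float32, m along the optical axis (not along the pixel's ray), 0 where there is no reading), "fov_y" (degrees; the focal length in pixels is half the picture's height over the tangent of half this angle, whatever the lens; pixels are square), "cx", "cy" (the principal point, pixels), "R" (3x3) and "t" (3): a world point X has camera coordinates R X + t. Camera axes: x right, y down, z forward; pixel columns grow to the right and rows downward; lengths in m; the calibration is good to about 2 mm. A picture is of the moment at which its call begins.
- finish_job(): hands the job in, once; it reports no verdict.
Trained networks look in a picture, given as the dict that the camera call returned (one of the last four; its "shot" number tells which), for a name from the list of things; names that differ only in an ending like _2 or _b are one class to them, and where a whole thing is asked for, a point or a joint stands for the part that bears it (a point fixed in the world has none). Each returns a list of dicts, best first, with "score" (0 to 1); they miss things now and then, are a little off and sometimes report something else, mostly with a low value. They report only what shows in the picture. A call takes as long as a camera call.
- regions_of(picture, target): "pixels" (480x640 bool, what is visible of it) and "extent" ([left, top, right, bottom] in pixels, round what is visible of it).
The state is a dict: "clock": time; "q": joint angles; "qd": joint speeds; "joint_torque": joint torques, N m; "tool_pos": TCP position; "eef_rot": TCP orientation; "contact_force": force on the tool from outside, world axes, zero at the start; "moment": the same for the moment, N m; "opening": opening from 0.0 (shut) to 1.0 (fully open).
Only numpy, scipy, OpenCV 4.12 (cv2) and the standard library are available. Lean on these libraries where they do the work, as an engineer would, in place of code of your own. Each camera call takes 0.05 s, during which the arm holds its last target.

TASK

File every print case that stands on the table in the row inside the plywood print box: pinch the two buttons of the lid's handle together to draw the bolts, lift the lid off and lay it on the table, then push each case fully home on its long edge between the cases already filed, shoving those along to make room without toppling any of them. Then put the lid back flat in the rim with both bolts sprung out into their slots, and leave the paste jar, the tub of cotton buds and the loupe standing where they are.

Things in the scene. Friction and masses are not known exactly. Their poses are not given: they have to be found in the camera images.
- print_box: Open-topped plywood box, fixed, 170 x 256 x 128 mm (its x, y, z); origin under its centre at table height. Inside 140 mm (x) by 226 mm (y: -113 to +113), floor at z = 8 mm. The row of cases runs along its y. Walls 15 mm thick up to z = 112 mm; above that a 7 mm rim on their outer edge (to z = 128 mm) leaves an 8 mm rebate all round, in which the lid lies.
- rim (a point): Where the seated lid's origin lies: centre of the rebate's ledge, z = 112 mm in the box frame (same axes). The lid has 3 mm play on every side in the rim. In the middle of each end (y = +-121 to +-128 mm) the rim has a slot for a bolt, 32 mm wide (x), from the ledge to 10.5 mm above it. The table between the box and the cases to be filed is clear, to lay the lid on.
- lid: Plywood lid 150 x 236 x 14 mm, 0.48 kg, latched on the box at the start with its axes along the box's; origin at the centre of its underside, z up. A square bolt 20 x 6 mm, 3 to 9 mm above the underside, juts 9 mm out of each y end; it does not cam in, so both buttons must be held in while the lid is lifted out and while it is lowered in. May be refitted turned by half a turn.
- handle (a point): Middle of the pinch handle on the lid, 34 mm above the lid's underside: a black block 46 x 36 mm (top 50 mm above the underside) with an aluminium button on its +y and its -y face, each 34 mm wide (x), 19 to 49 mm above the underside. Outer faces 60 mm apart, 40 mm when fully pinched. Each is one piece with its bolt. Pinched firmly (20 to 40 N), they carry the lid.
- pinch_left (a joint): Travel of the button and bolt on the lid's +y side, m: 0 = bolt out, 0.010 = fully pinched, bolt inside the lid. Spring 3 N at 0, 9 N when fully in.
- pinch_right (a joint): The same on the lid's -y side.
- case_1: Grey hard print case to be filed (may be absent), 130 x 36 x 100 mm (x long, y thick, z high), 0.18 to 0.35 kg, slides easily, standing on the table on a long edge; origin at the centre of its underside, z up. Lower long edges rounded (4 mm). Fully home it stands on the box's floor (origin at z = 8 mm of the box frame), its x along the box's x, either way round, 4 mm below the lid.
- case_2: Grey hard print case to be filed (may be absent), 130 x 36 x 100 mm (x long, y thick, z high), 0.18 to 0.35 kg, slides easily, standing on the table on a long edge; origin at the centre of its underside, z up. Lower long edges rounded (4 mm). Fully home it stands on the box's floor (origin at z = 8 mm of the box frame), its x along the box's x, either way round, 4 mm below the lid.
- case_3: Grey hard print case to be filed (may be absent), 130 x 36 x 100 mm (x long, y thick, z high), 0.18 to 0.35 kg, slides easily, standing on the table on a long edge; origin at the centre of its underside, z up. Lower long edges rounded (4 mm). Fully home it stands on the box's floor (origin at z = 8 mm of the box frame), its x along the box's x, either way round, 4 mm below the lid.
- filed_1: Case already in the box, of the same kind and size, loose, upright on the floor, its x along the box's x; slides along the row when pushed. The three leave 118 mm free in four unequal gaps; filed_1 is nearest the -y end, filed_3 nearest the +y end, each 4 to 12 mm from its end wall; the widest gap, beside filed_2, is 47 mm or more at the start.
- filed_2: Case already in the box, of the same kind and size, loose, upright on the floor, its x along the box's x; slides along the row when pushed. The three leave 118 mm free in four unequal gaps; filed_1 is nearest the -y end, filed_3 nearest the +y end, each 4 to 12 mm from its end wall; the widest gap, beside filed_2, is 47 mm or more at the start.
- filed_3: Case already in the box, of the same kind and size, loose, upright on the floor, its x along the box's x; slides along the row when pushed. The three leave 118 mm free in four unequal gaps; filed_1 is nearest the -y end, filed_3 nearest the +y end, each 4 to 12 mm from its end wall; the widest gap, beside filed_2, is 47 mm or more at the start.
- paste_jar_0: Bystander: white paste jar with a lid, 57 mm across, 75 mm tall; origin at the centre of its underside.
- cotton_buds_1: Bystander: round tub of cotton buds, 77 mm across, 80 mm tall; origin at the centre of its underside.
- loupe: Bystander: black stand loupe, 43 mm across, 38 mm tall; origin at the centre of its underside.

How it is judged:
On the way, in this order (a step that is already met when the one before it is completed fails the run):
1. both buttons are pinched in together while the lid is on the box (value of joint each of pinch_left, pinch_right above 0.0075 m and distance between lid and rim below 0.02 m), for 0.1 s.
2. the lid is off the box, lying flat on the table and let go (height (world z) of lid below 0.012 m and angle between lid's own z axis and vertical below 0.1 rad and linear speed of lid below 0.03 m/s and contact force between the fingers and lid below 0.1 N), for 0.2 s.
3. every case, old and new, stands home in the row (z of case_1 in the frame of print_box between 0.005 and 0.0115 m and y of case_1 in the frame of print_box between -0.099 and 0.099 m and x of case_1 in the frame of print_box between -0.012 and 0.012 m and angle between each of case_1, case_2, case_3, filed_1, filed_2, filed_3's own z axis and vertical below 0.15 rad and z of case_2 in the frame of print_box between 0.005 and 0.0115 m and y of case_2 in the frame of print_box between -0.099 and 0.099 m and x of case_2 in the frame of print_box between -0.012 and 0.012 m and z of case_3 in the frame of print_box between 0.005 and 0.0115 m and y of case_3 in the frame of print_box between -0.099 and 0.099 m and x of case_3 in the frame of print_box between -0.012 and 0.012 m and z of filed_1 in the frame of print_box between 0.005 and 0.0115 m and y of filed_1 in the frame of print_box between -0.099 and 0.099 m and x of filed_1 in the frame of print_box between -0.012 and 0.012 m and z of filed_2 in the frame of print_box between 0.005 and 0.0115 m and y of filed_2 in the frame of print_box between -0.099 and 0.099 m and x of filed_2 in the frame of print_box between -0.012 and 0.012 m and z of filed_3 in the frame of print_box between 0.005 and 0.0115 m and y of filed_3 in the frame of print_box between -0.099 and 0.099 m and x of filed_3 in the frame of print_box between -0.012 and 0.012 m), for 0.2 s.
At the end, for the whole second after the job is handed in: every case, new and old, stands on the floor of the box (within 3.5 mm, upright within 0.15 rad) and the lid lies flat in the rim (within 3.5 mm of its ledge) with both bolts out in their slots (pinch joints under 3 mm), at rest (all of step 3 and z of lid in the frame of print_box between 0.109 and 0.1155 m and horizontal distance between lid and print_box below 0.008 m and angle between lid's own z axis and vertical below 0.03 rad and value of joint each of pinch_left, pinch_right below 0.003 m and linear speed of lid below 0.02 m/s); the robot touches nothing.
It fails at once if a filed case is toppled (leans more than 0.6 rad) (angle between any of filed_1, filed_2, filed_3's own z axis and vertical above 0.6 rad).
It fails at once if a bystander is moved more than 3 cm or knocked over (distance of any of paste_jar_0, cotton_buds_1, loupe from where it was at the start of the episode above 0.03 m or angle between any of paste_jar_0, cotton_buds_1, loupe's own z axis and vertical above 0.4 rad).
Of case_1, case_2, case_3 only 2 to 3 are there at a start; the rules pass over those that are not, and their reading is None.
At some moment in a run one of lid may be knocked a few centimetres aside while the robot is not near it.
It also fails if it takes over 210 s, if anything falls off the work surface, if the arm or the gripper's body presses on something with over 40 N, if the wrist force passes 120 N, or if a joint passes its speed limit or range.

## Working session

There is one attempt and no reset: what is moved stays moved. The work goes in short steps, Python scripts to look and compute and a tool call to move; the robot and the scene stay as the last step left them, time stands still between calls to the robot, and variables do not carry over. Pictures are saved under pics/ and viewed, and the job is handed in when it is done.

Besides the shell and the picture viewer there is one more tool, called by a JSON object that holds its "op" and its "data", one argument or row to a line. send_rows: Moves the arm, as the interface text tells. Its arguments: {"type":"object","properties":{"series":{"type":"array","items":{"type":"object","properties":{"grip":{"type":"number"},"dx":{"type":"number"},"dy":{"type":"number"},"dz":{"type":"number"},"turn":{"type":"number"}}}},"force":{"type":"number"}},"required":["series"]}

```bash
mkdir -p pics; ls
cat > h.py <<'E'
import numpy as np, cv2
from plant import get_state, snapshot, finish_job, regions_of
def save(p,n): cv2.imwrite('pics/'+n+'.png',cv2.cvtColor(p['img'],cv2.COLOR_RGB2BGR))
def cloud(p):
    f=240/np.tan(np.radians(p['fov_y'])/2)
    v,u=np.mgrid[0:480,0:640]
    d=p['depth']
    c=np.stack([(u-p['cx'])/f*d,(v-p['cy'])/f*d,d],-1)
    w=(c-np.array(p['t']))@np.array(p['R'])
    w[d<=0]=np.nan
    return w
def st():
    s=get_state()
    print({k:np.round(s[k],4).tolist() for k in ['clock','q','tool_pos','eef_rot','contact_force','opening']})
    return s
E
python3 - <<'E'
from h import *
st()
for n in ['side','top']:
    p=snapshot(n); save(p,n+'0'); print(n,p['fov_y'],p['cx'],p['cy'],np.round(p['R'],3).tolist(),np.round(p['t'],3).tolist(),p['shot'])
    w=cloud(p); print(np.nanmin(w.reshape(-1,3),0),np.nanmax(w.reshape(-1,3),0))
    for t in ['print_box','lid','handle','case_1','filed_1','paste_jar_0','cotton_buds_1','loupe']:
        for r in regions_of(p,t): 
            m=r['pixels']; print(t,round(r['score'],2),np.round(r['extent']).tolist(),np.round(np.nanmedian(w[m],0),3))
E
```

```text
pics
{'clock': 0.0, 'q': [-1.1552, 0.69, -0.1945, 1.5663, 0.1573, 0.9025, -0.2151], 'tool_pos': [0.2327, 0.5794, 0.2379], 'eef_rot': [0.1897, 0.9818, -0.0009, -0.0001], 'contact_force': [0.3484, -0.1591, 0.0041], 'opening': 0.9974}
side 55.87088810360844 322.6387361121649 228.7343852066993 [[0.981, -0.194, 0.001], [-0.159, -0.808, -0.567], [0.111, 0.556, -0.824]] [-0.585, 0.226, 0.877] 1
[-0.98752303 -0.45570065 -0.77867219] [3.15016778 2.88461608 0.36959777]
lid 0.69 [252.0, 280.0, 371.0, 442.0] [ 0.537 -0.184  0.127]
handle 0.96 [250.0, 279.0, 369.0, 440.0] [ 0.537 -0.184  0.127]
case_1 0.81 [207.0, 151.0, 268.0, 193.0] [0.453 0.298 0.074]
case_1 0.77 [214.0, 121.0, 272.0, 157.0] [0.48  0.402 0.081]
paste_jar_0 0.8 [374.0, 219.0, 402.0, 255.0] [0.746 0.065 0.073]
cotton_buds_1 0.94 [378.0, 252.0, 421.0, 300.0] [ 0.743 -0.031  0.082]
loupe 0.68 [400.0, 321.0, 424.0, 346.0] [ 0.74  -0.136  0.033]
top 55.16389786836209 320.7734601280985 243.23966635657146 [[0.002, -1.0, -0.011], [-0.996, -0.001, -0.086], [0.086, 0.012, -0.996]] [0.091, 0.627, 1.159] 2
[-0.29189761 -1.32427161 -0.78334269] [1.80047054 1.46828288 0.57606931]
print_box 0.59 [369.0, 242.0, 488.0, 317.0] [ 0.532 -0.129  0.125]
lid 0.67 [378.0, 248.0, 480.0, 312.0] [ 0.537 -0.161  0.126]
handle 0.73 [377.0, 244.0, 484.0, 309.0] [ 0.537 -0.161  0.126]
case_1 0.86 [220.0, 286.0, 241.0, 343.0] [0.452 0.306 0.098]
case_1 0.74 [175.0, 274.0, 205.0, 330.0] [0.481 0.406 0.097]
case_1 0.72 [216.0, 220.0, 241.0, 273.0] [0.609 0.32  0.097]
paste_jar_0 0.71 [314.0, 182.0, 337.0, 212.0] [0.745 0.078 0.074]
cotton_buds_1 0.57 [353.0, 181.0, 380.0, 210.0] [ 0.744 -0.021  0.081]
loupe 0.56 [397.0, 190.0, 417.0, 213.0] [ 0.74  -0.132  0.033]
```

View pics/top0.png

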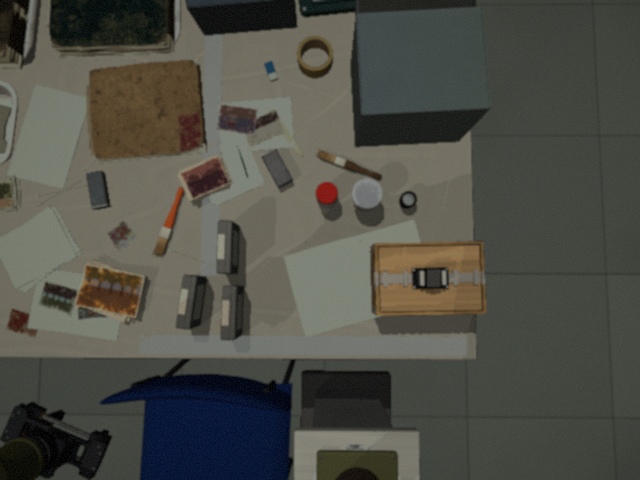

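View pics/side0.png

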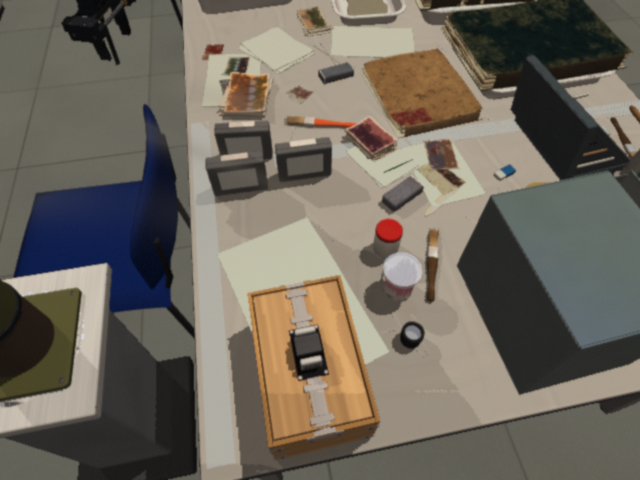

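```bash
cat >> h.py <<'E'
def rect(pts):
    r=cv2.minAreaRect((pts[:,:2]*1000).astype(np.float32))
    b=cv2.boxPoints(r)/1000
    # long axis direction
    e=[b[1]-b[0],b[2]-b[1]]; e=e[0] if np.linalg.norm(e[0])>np.linalg.norm(e[1]) else e[1]
    a=np.degrees(np.arctan2(e[1],e[0]))%180
    return np.round(np.array(r[0])/1000,4),np.round(sorted(r[1]),1),round(a,2)
def sel(w,lo,hi,box=None):
    q=w.reshape(-1,3); q=q[~np.isnan(q[:,0])]
    k=(q[:,2]>lo)&(q[:,2]<hi)
    if box: k&=(q[:,0]>box[0])&(q[:,0]<box[1])&(q[:,1]>box[2])&(q[:,1]<box[3])
    return q[k]
E
python3 - <<'E'
from h import *
for n in ['top','side']:
    p=snapshot(n); w=cloud(p)
    print(n)
    q=sel(w,.11,.14,(.4,.66,-.4,.05)); print('box',len(q),rect(q),np.median(q[:,2]))
    q=sel(w,.123,.134,(.4,.66,-.4,.05)); print('rim?',len(q),rect(q),np.histogram(q[:,2],10))
    q=sel(w,.152,.18,(.4,.66,-.4,.05)); print('handle',len(q),rect(q),np.median(q[:,2]))
    for b in [(.36,.53,.27,.35),(.38,.56,.36,.46),(.53,.7,.27,.37)]:
        q=sel(w,.09,.11,b); print('case',len(q),rect(q),np.median(q[:,2]))
    q=sel(w,-.02,.02,(.4,.7,0,.25)); print('table',np.median(q[:,2]))
E
```

```text
top
box 7451 (array([ 0.5372, -0.1646]), array([170.2, 259.6]), np.float32(91.17)) 0.12567337290657365
rim? 6377 (array([ 0.5373, -0.1642]), array([170. , 258.5]), np.float32(91.17)) (array([ 801, 1206, 1347, 1184,  875,  496,  261,  137,   49,   21]), array([0.12300011, 0.1240799 , 0.12515969, 0.12623949, 0.12731928,
       0.12839907, 0.12947886, 0.13055865, 0.13163845, 0.13271824,
       0.13379803]))
handle 466 (array([ 0.5371, -0.1633]), array([45.6, 59.2]), np.float32(90.62)) 0.1614608268808585
case 822 (array([0.4531, 0.314 ]), array([ 37.2, 129.4]), np.float32(178.73)) 0.09875113269429467
case 837 (array([0.4794, 0.4161]), array([ 38.4, 130.5]), np.float32(172.44)) 0.09867909736342428
case 797 (array([0.6133, 0.3275]), array([ 36.9, 129.5]), np.float32(179.2)) 0.09892066664369555
table 0.0008257843372402388
side
box 15330 (array([ 0.5387, -0.1638]), array([170.1, 259.2]), np.float32(91.27)) 0.12701196278977844
rim? 14410 (array([ 0.5387, -0.1638]), array([170.1, 259.2]), np.float32(91.27)) (array([ 254, 1050, 2556, 3830, 3079, 1903, 1039,  506,  160,   33]), array([0.1230139 , 0.12407752, 0.12514113, 0.12620475, 0.12726836,
       0.12833198, 0.12939559, 0.13045921, 0.13152282, 0.13258644,
       0.13365005]))
handle 990 (array([ 0.5387, -0.1647]), array([45.8, 60.8]), np.float32(91.06)) 0.1626819066357384
case 844 (array([0.4544, 0.3125]), array([ 40.4, 130.4]), np.float32(0.44)) 0.10056442893736371
case 723 (array([0.4795, 0.4156]), array([ 39.8, 129.2]), np.float32(173.42)) 0.10060327999190737
case 774 (array([0.6137, 0.3269]), array([ 39.9, 129.6]), np.float32(179.06)) 0.1006514190144686
table 0.00268244521597185
```

```bash
cat >> h.py <<'E'
def pose():
    s=get_state(); x,y,z,w=s['eef_rot']
    from scipy.spatial.transform import Rotation as R
    M=R.from_quat(s['eef_rot']).as_matrix()
    Y=M[:,1]
    return s,np.array(s['tool_pos']),np.arctan2(-Y[0],Y[1]),M
def plan(x,y,z,yaw_deg=None,n=None):
    s,p,psi,M=pose()
    tgt=psi if yaw_deg is None else np.radians(yaw_deg)
    dp=(tgt-psi+np.pi/2)%np.pi-np.pi/2
    turn=-dp; psi2=psi+dp
    yv=np.array([-np.sin(psi2),np.cos(psi2),0]); xv=np.array([-np.cos(psi2),-np.sin(psi2),0])
    d=np.array([x,y,z])-p
    t=[d@xv*1000,d@yv*1000,-d[2]*1000]
    print('clock',round(s['clock'],2),'pos',np.round(p,4),'yaw',round(np.degrees(psi),2),'tilt',np.round(M[2,2],4),'F',np.round(s['contact_force'],1),'open',round(s['opening'],3))
    print('  turn %.4f then dx %.1f dy %.1f dz %.1f ; max/50=%.1f'%(turn,*t,max(map(abs,t))/50))
E
python3 - <<'E'
from h import *
plan(.5,.3,.24,1.2); plan(.538,-.164,.24,1.2)
E
```

```text
clock 1.0 pos [0.2329 0.58   0.2388] yaw -21.87 tilt -1.0 F [ 0.1  0.3 -0.3] open 0.999
  turn -0.4027 then dx -261.2 dy -285.6 dz -1.2 ; max/50=5.7
clock 1.0 pos [0.2329 0.58   0.2388] yaw -21.87 tilt -1.0 F [ 0.1  0.3 -0.3] open 0.999
  turn -0.4027 then dx -289.5 dy -750.2 dz -1.2 ; max/50=15.0
```

{"op": "send_rows", "data": {
  "series": [
    {"turn":-0.1},
    {"turn":-0.1},
    {"turn":-0.1},
    {"turn":-0.1},
    {"dx":-33,"dy":-35},
    {"dx":-33,"dy":-35},
    {"dx":-33,"dy":-35},
    {"dx":-33,"dy":-35},
    {"dx":-33,"dy":-35},
    {"dx":-33,"dy":-35},
    {"dx":-33,"dy":-35},
    {"dx":-30,"dy":-40},
    {"dy":-40},
    {"dy":-40},
    {"dy":-40},
    {"dy":-40},
    {"dy":-40},
    {"dy":-40},
    {"dy":-40},
    {"dy":-40}
  ]
}}

```text
schema error: expected keys grip, dx, dy, dz, turn
```

```bash
python3 -c "
from h import *
plan(.538,-.164,.2,1.2)"
```

```text
clock 1.0 pos [0.2329 0.58   0.2388] yaw -21.87 tilt -1.0 F [ 0.1  0.3 -0.3] open 0.999
  turn -0.4027 then dx -289.5 dy -750.2 dz 38.8 ; max/50=15.0
```

{"op": "send_rows", "data": {
  "series": [
    {"grip":1,"dx":0,"dy":0,"dz":0,"turn":-0.1},
    {"grip":1,"dx":0,"dy":0,"dz":0,"turn":-0.1},
    {"grip":1,"dx":0,"dy":0,"dz":0,"turn":-0.1},
    {"grip":1,"dx":0,"dy":0,"dz":0,"turn":-0.1},
    {"grip":1,"dx":-35,"dy":-35,"dz":0,"turn":0},
    {"grip":1,"dx":-35,"dy":-35,"dz":0,"turn":0},
    {"grip":1,"dx":-35,"dy":-35,"dz":0,"turn":0},
    {"grip":1,"dx":-35,"dy":-35,"dz":0,"turn":0},
    {"grip":1,"dx":-35,"dy":-35,"dz":0,"turn":0},
    {"grip":1,"dx":-35,"dy":-35,"dz":0,"turn":0},
    {"grip":1,"dx":-35,"dy":-40,"dz":0,"turn":0},
    {"grip":1,"dx":-20,"dy":-40,"dz":0,"turn":0},
    {"grip":1,"dx":-10,"dy":-45,"dz":0,"turn":0},
    {"grip":1,"dx":-10,"dy":-45,"dz":0,"turn":0},
    {"grip":1,"dx":0,"dy":-45,"dz":0,"turn":0},
    {"grip":1,"dx":0,"dy":-45,"dz":0,"turn":0},
    {"grip":1,"dx":0,"dy":-45,"dz":0,"turn":0},
    {"grip":1,"dx":0,"dy":-45,"dz":0,"turn":0},
    {"grip":1,"dx":0,"dy":-45,"dz":0,"turn":0},
    {"grip":1,"dx":0,"dy":-40,"dz":0,"turn":0}
  ]
}}

```text
clock: 3.0
tool_pos: [0.5273, -0.06, 0.2388]
eef_rot: [-0.008, 1.0, -0.0, 0.0]
contact_force: [0.8, 0.9, 0.1]
opening: 0.999
```

```bash
python3 -c "
from h import *
plan(.538,-.164,.2,1.2)"
```

```text
clock 3.0 pos [ 0.5273 -0.06    0.2388] yaw 0.97 tilt -1.0 F [0.8 0.9 0.1] open 0.999
  turn -0.0040 then dx -8.5 dy -104.2 dz 38.8 ; max/50=2.1
```

{"op": "send_rows", "data": {
  "series": [
    {"grip":1,"dx":-3,"dy":-35,"dz":10,"turn":-0.004},
    {"grip":1,"dx":-3,"dy":-35,"dz":14,"turn":0},
    {"grip":1,"dx":-2,"dy":-34,"dz":15,"turn":0},
    {"grip":1,"dx":0,"dy":0,"dz":0,"turn":0},
    {"grip":1,"dx":0,"dy":0,"dz":0,"turn":0}
  ]
}}

```text
clock: 3.5
tool_pos: [0.5374, -0.1617, 0.1993]
eef_rot: [-0.01, 1.0, 0.0, -0.0]
contact_force: [0.1, -1.0, 0.2]
opening: 0.999
```

```bash
python3 -c "
from h import *
plan(.538,-.164,.133,1.2)"
```

```text
clock 3.5 pos [ 0.5374 -0.1617  0.1993] yaw 1.16 tilt -1.0 F [ 0.1 -1.   0.2] open 0.999
  turn -0.0006 then dx -0.6 dy -2.3 dz 66.3 ; max/50=1.3
```

{"op": "send_rows", "data": {
  "force": 35,
  "series": [
    {"grip":1,"dx":-0.6,"dy":-2,"dz":30,"turn":0},
    {"grip":1,"dx":0,"dy":0,"dz":26,"turn":0},
    {"grip":1,"dx":0,"dy":0,"dz":10,"turn":0},
    {"grip":1,"dx":0,"dy":0,"dz":0,"turn":0},
    {"grip":0.4,"dx":0,"dy":0,"dz":0,"turn":0},
    {"grip":0.3,"dx":0,"dy":0,"dz":0,"turn":0},
    {"grip":0.3,"dx":0,"dy":0,"dz":0,"turn":0},
    {"grip":0.3,"dx":0,"dy":0,"dz":0,"turn":0},
    {"grip":0.3,"dx":0,"dy":0,"dz":0,"turn":0},
    {"grip":0.3,"dx":0,"dy":0,"dz":0,"turn":0}
  ]
}}

```text
clock: 4.5
tool_pos: [0.5389, -0.1638, 0.1346]
eef_rot: [-0.011, 1.0, -0.001, 0.001]
contact_force: [0.0, -2.7, 7.6]
opening: 0.478
```

```bash
python3 -c "
from h import *
plan(.538,-.164,.133,1.2)"
```

```text
clock 4.5 pos [ 0.5389 -0.1638  0.1346] yaw 1.25 tilt -1.0 F [ 0.  -2.7  7.6] open 0.478
  turn 0.0008 then dx 0.9 dy -0.2 dz 1.6 ; max/50=0.0
```

{"op": "send_rows", "data": {
  "force": 40,
  "series": [
    {"grip":0,"dx":0,"dy":0,"dz":0,"turn":0},
    {"grip":0,"dx":0,"dy":0,"dz":0,"turn":0},
    {"grip":0,"dx":0,"dy":0,"dz":0,"turn":0},
    {"grip":0,"dx":0,"dy":0,"dz":0,"turn":0}
  ]
}}

```text
clock: 4.9
tool_pos: [0.539, -0.1645, 0.1348]
eef_rot: [-0.011, 1.0, -0.001, 0.001]
contact_force: [-0.9, -3.3, 7.2]
opening: 0.443
```

{"op": "send_rows", "data": {
  "series": [
    {"grip":0,"dx":0,"dy":0,"dz":-3,"turn":0},
    {"grip":0,"dx":0,"dy":0,"dz":-5,"turn":0},
    {"grip":0,"dx":0,"dy":0,"dz":-8,"turn":0},
    {"grip":0,"dx":0,"dy":0,"dz":-10,"turn":0},
    {"grip":0,"dx":0,"dy":0,"dz":-15,"turn":0},
    {"grip":0,"dx":0,"dy":0,"dz":-20,"turn":0},
    {"grip":0,"dx":0,"dy":0,"dz":-20,"turn":0},
    {"grip":0,"dx":0,"dy":0,"dz":0,"turn":0}
  ]
}}

```text
clock: 5.7
tool_pos: [0.5401, -0.1631, 0.2176]
eef_rot: [-0.011, 1.0, -0.0, 0.003]
contact_force: [1.2, -0.5, -4.2]
opening: 0.441
```

```bash
python3 -c "
from h import *
plan(.52,.13,.22,1.2)
p=snapshot('side'); save(p,'s1')"
```

```text
clock 5.7 pos [ 0.5401 -0.1631  0.2176] yaw 1.27 tilt -1.0 F [ 1.2 -0.5 -4.2] open 0.441
  turn 0.0013 then dx 14.0 dy 293.5 dz -2.4 ; max/50=5.9
```

View pics/s1.png

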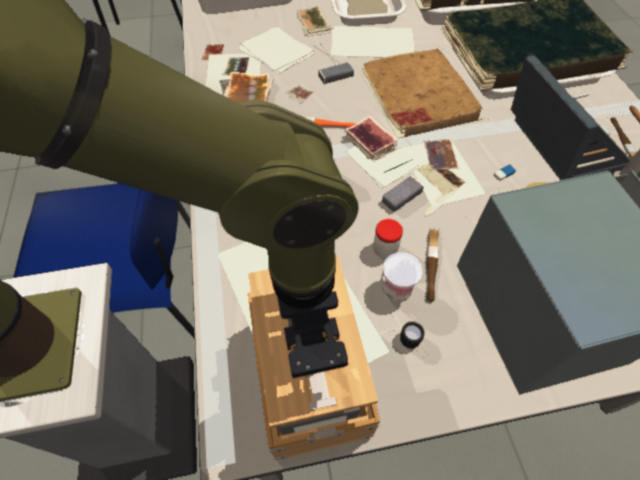

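{"op": "send_rows", "data": {
  "series": [
    {"grip":0,"dx":0,"dy":10,"dz":0,"turn":0},
    {"grip":0,"dx":2,"dy":20,"dz":0,"turn":0},
    {"grip":0,"dx":2,"dy":30,"dz":0,"turn":0},
    {"grip":0,"dx":2,"dy":35,"dz":0,"turn":0},
    {"grip":0,"dx":2,"dy":35,"dz":0,"turn":0},
    {"grip":0,"dx":2,"dy":35,"dz":0,"turn":0},
    {"grip":0,"dx":2,"dy":35,"dz":0,"turn":0},
    {"grip":0,"dx":2,"dy":35,"dz":0,"turn":0},
    {"grip":0,"dx":0,"dy":30,"dz":10,"turn":0},
    {"grip":0,"dx":0,"dy":20,"dz":20,"turn":0},
    {"grip":0,"dx":0,"dy":10,"dz":30,"turn":0},
    {"grip":0,"dx":0,"dy":0,"dz":35,"turn":0},
    {"grip":0,"dx":0,"dy":0,"dz":30,"turn":0},
    {"grip":0,"dx":0,"dy":0,"dz":20,"turn":0},
    {"grip":0,"dx":0,"dy":0,"dz":15,"turn":0},
    {"grip":0,"dx":0,"dy":0,"dz":10,"turn":0},
    {"grip":0,"dx":0,"dy":0,"dz":0,"turn":0},
    {"grip":0,"dx":0,"dy":0,"dz":0,"turn":0}
  ]
}}

```text
clock: 7.55
tool_pos: [0.5176, 0.1319, 0.0448]
eef_rot: [-0.011, 1.0, 0.0, -0.0]
contact_force: [-0.3, -0.3, -4.6]
opening: 0.443
```

```bash
python3 -c "
from h import *
plan(.52,.135,.024,1.2)
p=snapshot('side'); save(p,'s2')"
```

```text
clock 7.55 pos [0.5176 0.1319 0.0448] yaw 1.29 tilt -1.0 F [-0.3 -0.3 -4.6] open 0.443
  turn 0.0016 then dx -2.5 dy 3.0 dz 20.8 ; max/50=0.4
```

View pics/s2.png

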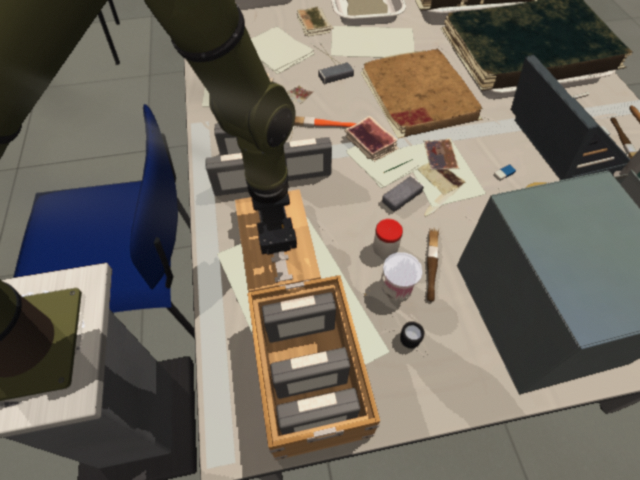

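{"op": "send_rows", "data": {
  "series": [
    {"grip":0,"dx":0,"dy":3,"dz":10,"turn":0},
    {"grip":0,"dx":0,"dy":0,"dz":6,"turn":0},
    {"grip":0,"dx":0,"dy":0,"dz":4,"turn":0},
    {"grip":0,"dx":0,"dy":0,"dz":2,"turn":0},
    {"grip":0,"dx":0,"dy":0,"dz":1,"turn":0},
    {"grip":0,"dx":0,"dy":0,"dz":0,"turn":0}
  ]
}}

```text
clock: 8.2
tool_pos: [0.5173, 0.1345, 0.0227]
eef_rot: [-0.011, 1.0, -0.0, 0.0]
contact_force: [-2.8, 0.0, 8.7]
opening: 0.442
```

Touching down (Fz rose to +8.7). Release and rise.

{"op": "send_rows", "data": {
  "series": [
    {"grip":0.6,"dx":0,"dy":0,"dz":0,"turn":0},
    {"grip":0.9,"dx":0,"dy":0,"dz":0,"turn":0},
    {"grip":1,"dx":0,"dy":0,"dz":0,"turn":0},
    {"grip":1,"dx":0,"dy":0,"dz":0,"turn":0},
    {"grip":1,"dx":0,"dy":0,"dz":0,"turn":0},
    {"grip":1,"dx":0,"dy":0,"dz":-20,"turn":0},
    {"grip":1,"dx":0,"dy":0,"dz":-40,"turn":0},
    {"grip":1,"dx":0,"dy":0,"dz":-45,"turn":0},
    {"grip":1,"dx":0,"dy":0,"dz":-45,"turn":0},
    {"grip":1,"dx":0,"dy":0,"dz":-40,"turn":0},
    {"grip":1,"dx":0,"dy":0,"dz":-20,"turn":0},
    {"grip":1,"dx":0,"dy":0,"dz":0,"turn":0}
  ]
}}

```text
clock: 9.4
tool_pos: [0.5197, 0.1351, 0.2349]
eef_rot: [-0.011, 1.0, 0.001, 0.003]
contact_force: [0.7, -0.8, 0.4]
opening: 0.996
```

```bash
python3 -c "
from h import *
plan(.454,.313,.2,-0.5)
for n in ['side','top']:
    p=snapshot(n); save(p,n+'3'); w=cloud(p)
    print(n)
    for b in [(.42,.66,-.3,-.03)]:
        q=sel(w,.095,.113,(.475,.60,-.27,-.06)); 
        M=np.array([[np.cos(.0212),np.sin(.0212)],[-np.sin(.0212),np.cos(.0212)]])
        l=(q[:,:2]-[.538,-.164])@M.T
        l=l[(abs(l[:,0])<.05)]
        print(np.histogram(l[:,1],np.arange(-.115,.116,.005)))
    q=sel(w,.006,.03,(.4,.64,-.02,.29)); print('lid',rect(q),np.median(q[:,2]))
    for b in [(.36,.53,.27,.35),(.38,.56,.36,.46),(.53,.7,.27,.37)]:
        q=sel(w,.09,.11,b); print('case',len(q),len(q)>50 and rect(q))
"
```

```text
clock 9.4 pos [0.5197 0.1351 0.2349] yaw 1.23 tilt -1.0 F [ 0.7 -0.8  0.4] open 0.996
  turn 0.0302 then dx 67.2 dy 177.3 dz 34.9 ; max/50=3.5
side
(array([  0,   0, 166, 233, 210, 222, 209, 211, 202, 147,   0,   0,   0,
         0,   0,   0, 258, 185, 192, 186, 179, 177, 179,  53,   0,   0,
         0,   0,   0,   0,   0,   0,   0,   0,   0,   0,   0, 228, 160,
       146, 147, 150, 136, 125,   0,   0]), array([-1.15000000e-01, -1.10000000e-01, -1.05000000e-01, -1.00000000e-01,
       -9.50000000e-02, -9.00000000e-02, -8.50000000e-02, -8.00000000e-02,
       -7.50000000e-02, -7.00000000e-02, -6.50000000e-02, -6.00000000e-02,
       -5.50000000e-02, -5.00000000e-02, -4.50000000e-02, -4.00000000e-02,
       -3.50000000e-02, -3.00000000e-02, -2.50000000e-02, -2.00000000e-02,
       -1.50000000e-02, -1.00000000e-02, -5.00000000e-03,  9.71445147e-17,
        5.00000000e-03,  1.00000000e-02,  1.50000000e-02,  2.00000000e-02,
        2.50000000e-02,  3.00000000e-02,  3.50000000e-02,  4.00000000e-02,
        4.50000000e-02,  5.00000000e-02,  5.50000000e-02,  6.00000000e-02,
        6.500000
[... 1295 characters left out ...]
.00000000e-02,
        2.50000000e-02,  3.00000000e-02,  3.50000000e-02,  4.00000000e-02,
        4.50000000e-02,  5.00000000e-02,  5.50000000e-02,  6.00000000e-02,
        6.50000000e-02,  7.00000000e-02,  7.50000000e-02,  8.00000000e-02,
        8.50000000e-02,  9.00000000e-02,  9.50000000e-02,  1.00000000e-01,
        1.05000000e-01,  1.10000000e-01,  1.15000000e-01]))
lid (array([0.5293, 0.118 ]), array([218.1, 272.3]), np.float32(89.65)) 0.012882330260307839
case 825 (array([0.4533, 0.314 ]), array([ 36.9, 129.2]), np.float32(178.54))
case 830 (array([0.4794, 0.4165]), array([ 37.6, 130.8]), np.float32(172.78))
case 798 (array([0.613 , 0.3275]), array([ 37. , 129.1]), np.float32(179.1))
```

View pics/top3.png

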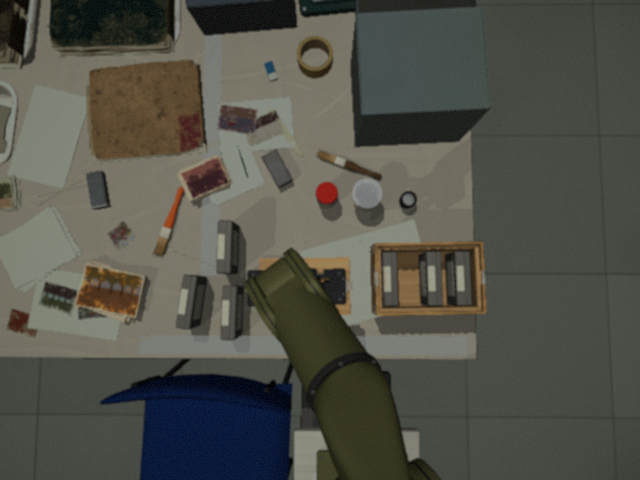

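{"op": "send_rows", "data": {
  "force": 25,
  "series": [
    {"grip":1,"dx":10,"dy":25,"dz":0,"turn":0.045},
    {"grip":1,"dx":15,"dy":35,"dz":0,"turn":0},
    {"grip":1,"dx":15,"dy":40,"dz":0,"turn":0},
    {"grip":1,"dx":15,"dy":40,"dz":0,"turn":0},
    {"grip":1,"dx":12,"dy":25,"dz":0,"turn":0},
    {"grip":1,"dx":0,"dy":10,"dz":20,"turn":0},
    {"grip":1,"dx":0,"dy":0,"dz":20,"turn":0},
    {"grip":1,"dx":0,"dy":0,"dz":20,"turn":0},
    {"grip":1,"dx":0,"dy":0,"dz":20,"turn":0},
    {"grip":1,"dx":0,"dy":0,"dz":0,"turn":0},
    {"grip":1,"dx":0,"dy":0,"dz":0,"turn":0}
  ]
}}

```text
clock: 10.6
tool_pos: [0.4529, 0.3101, 0.1507]
eef_rot: [0.011, 1.0, -0.001, -0.001]
contact_force: [1.2, 0.9, -0.6]
opening: 0.999
```

```bash
python3 -c "
from h import *
plan(.4538,.3133,.088,-1.3)"
```

```text
clock 10.6 pos [0.4529 0.3101 0.1507] yaw -1.29 tilt -1.0 F [ 1.2  0.9 -0.6] open 0.999
  turn 0.0001 then dx -0.9 dy 3.3 dz 62.7 ; max/50=1.3
```

{"op": "send_rows", "data": {
  "force": 25,
  "series": [
    {"grip":1,"dx":-1,"dy":3,"dz":25,"turn":0},
    {"grip":1,"dx":0,"dy":0,"dz":25,"turn":0},
    {"grip":1,"dx":0,"dy":0,"dz":10,"turn":0},
    {"grip":1,"dx":0,"dy":0,"dz":2,"turn":0},
    {"grip":0.5,"dx":0,"dy":0,"dz":0,"turn":0},
    {"grip":0.2,"dx":0,"dy":0,"dz":0,"turn":0},
    {"grip":0,"dx":0,"dy":0,"dz":0,"turn":0},
    {"grip":0,"dx":0,"dy":0,"dz":0,"turn":0},
    {"grip":0,"dx":0,"dy":0,"dz":0,"turn":0},
    {"grip":0,"dx":0,"dy":0,"dz":0,"turn":0},
    {"grip":0,"dx":0,"dy":0,"dz":0,"turn":0}
  ]
}}

```text
clock: 11.7
tool_pos: [0.4546, 0.3135, 0.0898]
eef_rot: [0.011, 1.0, 0.0, 0.0]
contact_force: [0.3, -0.0, 1.3]
opening: 0.403
```

```bash
python3 -c "
from h import *
plan(.4538,.3133,.27,-1.3)"
```

```text
clock 11.7 pos [0.4546 0.3135 0.0898] yaw -1.3 tilt -1.0 F [ 0.3 -0.   1.3] open 0.403
  turn -0.0001 then dx 0.8 dy -0.2 dz -180.2 ; max/50=3.6
```

{"op": "send_rows", "data": {
  "series": [
    {"grip":0,"dx":0,"dy":0,"dz":-15,"turn":0},
    {"grip":0,"dx":0,"dy":0,"dz":-30,"turn":0},
    {"grip":0,"dx":0,"dy":0,"dz":-40,"turn":0},
    {"grip":0,"dx":0,"dy":0,"dz":-40,"turn":0},
    {"grip":0,"dx":0,"dy":-10,"dz":-30,"turn":-0.044},
    {"grip":0,"dx":-5,"dy":-25,"dz":-15,"turn":0},
    {"grip":0,"dx":-10,"dy":-35,"dz":0,"turn":0},
    {"grip":0,"dx":-10,"dy":-40,"dz":0,"turn":0},
    {"grip":0,"dx":-10,"dy":-40,"dz":0,"turn":0},
    {"grip":0,"dx":-10,"dy":-40,"dz":0,"turn":0},
    {"grip":0,"dx":-10,"dy":-40,"dz":0,"turn":0},
    {"grip":0,"dx":-10,"dy":-40,"dz":0,"turn":0},
    {"grip":0,"dx":-10,"dy":-40,"dz":0,"turn":0},
    {"grip":0,"dx":-5,"dy":-40,"dz":0,"turn":0},
    {"grip":0,"dx":0,"dy":-40,"dz":0,"turn":0},
    {"grip":0,"dx":0,"dy":-30,"dz":0,"turn":0},
    {"grip":0,"dx":0,"dy":-15,"dz":0,"turn":0},
    {"grip":0,"dx":0,"dy":0,"dz":0,"turn":0},
    {"grip":0,"dx":0,"dy":0,"dz":0,"turn":0}
  ]
}}

```text
clock: 13.6
tool_pos: [0.5433, -0.1176, 0.2596]
eef_rot: [-0.011, 1.0, 0.001, -0.0]
contact_force: [0.7, 0.8, -2.8]
opening: 0.408
```

```bash
python3 -c "
from h import *
plan(.538,-.128,.14,1.2)
p=snapshot('side'); save(p,'s4')"
```

```text
clock 13.6 pos [ 0.5433 -0.1176  0.2596] yaw 1.32 tilt -1.0 F [ 0.7  0.8 -2.8] open 0.408
  turn 0.0020 then dx 5.5 dy -10.3 dz 119.6 ; max/50=2.4
```

View pics/s4.png

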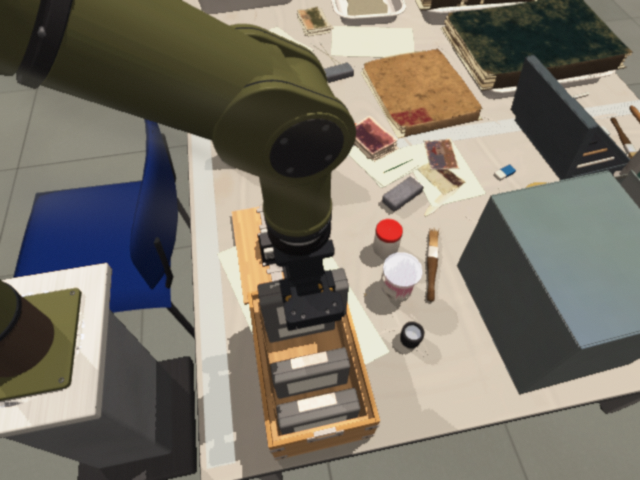

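{"op": "send_rows", "data": {
  "series": [
    {"grip":0,"dx":5.5,"dy":-10,"dz":5,"turn":0.002},
    {"grip":0,"dx":0,"dy":0,"dz":0,"turn":0},
    {"grip":0,"dx":0,"dy":0,"dz":20,"turn":0},
    {"grip":0,"dx":0,"dy":0,"dz":25,"turn":0},
    {"grip":0,"dx":0,"dy":0,"dz":25,"turn":0},
    {"grip":0,"dx":0,"dy":0,"dz":25,"turn":0},
    {"grip":0,"dx":0,"dy":0,"dz":15,"turn":0},
    {"grip":0,"dx":0,"dy":0,"dz":0,"turn":0},
    {"grip":0,"dx":0,"dy":0,"dz":0,"turn":0}
  ]
}}

```text
clock: 14.55
tool_pos: [0.5383, -0.1294, 0.1449]
eef_rot: [-0.01, 1.0, 0.0, 0.0]
contact_force: [0.6, -0.3, -2.3]
opening: 0.404
```

```bash
python3 -c "
from h import *
plan(.538,-.128,.113,1.2)
p=snapshot('side'); save(p,'s5')"
```

```text
clock 14.55 pos [ 0.5383 -0.1294  0.1449] yaw 1.13 tilt -1.0 F [ 0.6 -0.3 -2.3] open 0.404
  turn -0.0012 then dx 0.2 dy 1.5 dz 31.9 ; max/50=0.6
```

View pics/s5.png

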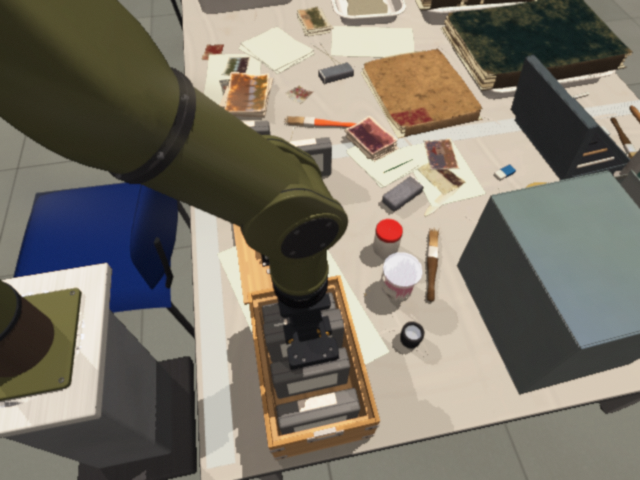

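{"op": "send_rows", "data": {
  "series": [
    {"grip":0,"dx":0,"dy":1,"dz":15,"turn":0},
    {"grip":0,"dx":0,"dy":0,"dz":12,"turn":0},
    {"grip":0,"dx":0,"dy":0,"dz":4,"turn":0},
    {"grip":0,"dx":0,"dy":0,"dz":0,"turn":0},
    {"grip":0,"dx":0,"dy":-5,"dz":0,"turn":0},
    {"grip":0,"dx":0,"dy":-5,"dz":0,"turn":0},
    {"grip":0,"dx":0,"dy":-5,"dz":0,"turn":0},
    {"grip":0,"dx":0,"dy":-5,"dz":0,"turn":0},
    {"grip":0,"dx":0,"dy":-5,"dz":0,"turn":0},
    {"grip":0,"dx":0,"dy":0,"dz":0,"turn":0}
  ]
}}

```text
clock: 15.6
tool_pos: [0.5384, -0.1551, 0.1137]
eef_rot: [-0.009, 1.0, -0.0, -0.0]
contact_force: [-0.2, 0.6, -2.8]
opening: 0.404
```

```bash
python3 -c "
from h import *
plan(.5384,-.187,.113,1.2)
p=snapshot('side'); save(p,'s6')"
```

```text
clock 15.6 pos [ 0.5384 -0.1551  0.1137] yaw 1.01 tilt -1.0 F [-0.2  0.6 -2.8] open 0.404
  turn -0.0032 then dx 0.7 dy -31.9 dz 0.7 ; max/50=0.6
```

View pics/s6.png

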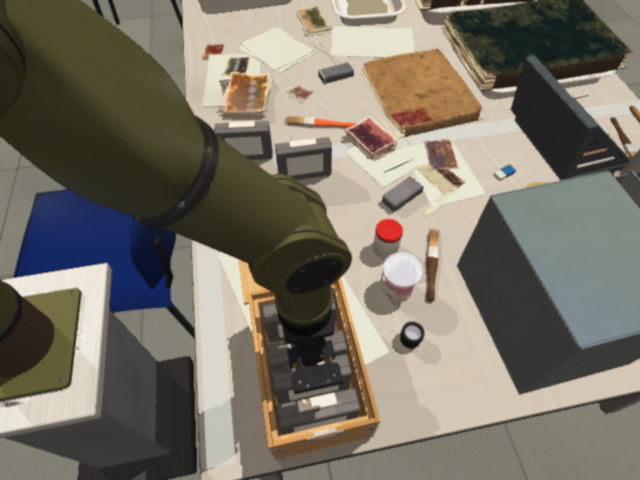

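Pushing works upright (force small). Continue.

{"op": "send_rows", "data": {
  "series": [
    {"grip":0,"dx":0,"dy":-5,"dz":0,"turn":-0.003},
    {"grip":0,"dx":0,"dy":-5,"dz":0,"turn":0},
    {"grip":0,"dx":0,"dy":-5,"dz":0,"turn":0},
    {"grip":0,"dx":0,"dy":-5,"dz":0,"turn":0},
    {"grip":0,"dx":0,"dy":-4,"dz":0,"turn":0},
    {"grip":0,"dx":0,"dy":0,"dz":0,"turn":0},
    {"grip":0,"dx":0,"dy":0,"dz":0,"turn":0}
  ]
}}

```text
clock: 16.35
tool_pos: [0.539, -0.1782, 0.1137]
eef_rot: [-0.011, 1.0, -0.0, -0.0]
contact_force: [0.5, 1.0, -2.5]
opening: 0.402
```

{"op": "send_rows", "data": {
  "series": [
    {"grip":0,"dx":0,"dy":-3,"dz":0,"turn":0},
    {"grip":0,"dx":0,"dy":-2,"dz":0,"turn":0},
    {"grip":0,"dx":0,"dy":0,"dz":0,"turn":0}
  ]
}}

```text
clock: 16.65
tool_pos: [0.5392, -0.1828, 0.1137]
eef_rot: [-0.011, 1.0, 0.0, 0.0]
contact_force: [-0.2, 1.2, -2.8]
opening: 0.408
```

```bash
python3 -c "
from h import *
plan(.5384,-.187,.113,1.2)
p=snapshot('side'); save(p,'s7')"
```

```text
clock 16.65 pos [ 0.5392 -0.1828  0.1137] yaw 1.27 tilt -1.0 F [-0.2  1.2 -2.8] open 0.408
  turn 0.0013 then dx 0.9 dy -4.2 dz 0.7 ; max/50=0.1
```

View pics/s7.png

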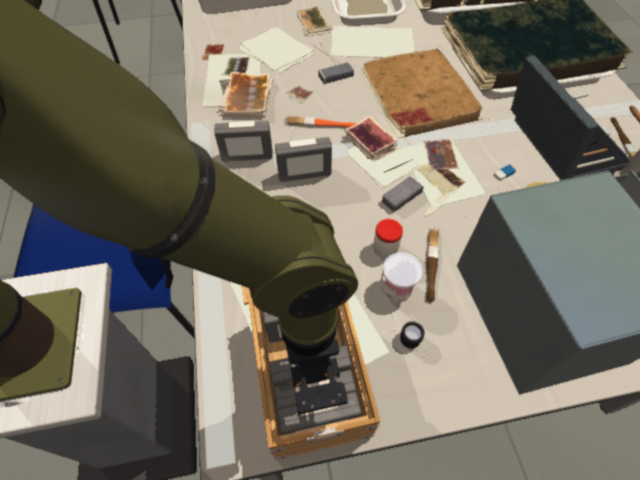

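{"op": "send_rows", "data": {
  "series": [
    {"grip":0,"dx":0.8,"dy":-2,"dz":0,"turn":0},
    {"grip":0,"dx":0,"dy":-1,"dz":0,"turn":0},
    {"grip":0,"dx":0,"dy":0,"dz":0,"turn":0}
  ]
}}

```text
clock: 17.0
tool_pos: [0.5384, -0.186, 0.1137]
eef_rot: [-0.011, 1.0, 0.0, 0.0]
contact_force: [-0.9, 1.1, -3.0]
opening: 0.408
```

{"op": "send_rows", "data": {
  "series": [
    {"grip":0,"dx":0,"dy":-1,"dz":0,"turn":0},
    {"grip":0,"dx":0,"dy":-1,"dz":0,"turn":0},
    {"grip":0,"dx":0,"dy":0,"dz":0,"turn":0}
  ]
}}

```text
clock: 17.3
tool_pos: [0.5384, -0.188, 0.1137]
eef_rot: [-0.011, 1.0, -0.0, -0.0]
contact_force: [0.0, 1.2, -2.4]
opening: 0.401
```

{"op": "send_rows", "data": {
  "series": [
    {"grip":0,"dx":0,"dy":-1,"dz":0,"turn":0},
    {"grip":0,"dx":0,"dy":-1,"dz":0,"turn":0},
    {"grip":0,"dx":0,"dy":0,"dz":0,"turn":0}
  ]
}}

```text
clock: 17.6
tool_pos: [0.5387, -0.1882, 0.1137]
eef_rot: [-0.011, 1.0, 0.001, 0.0]
contact_force: [0.5, 5.1, -1.5]
opening: 0.405
```

{"op": "send_rows", "data": {
  "series": [
    {"grip":0,"dx":0,"dy":3,"dz":0,"turn":0},
    {"grip":0,"dx":0,"dy":0,"dz":1,"turn":0},
    {"grip":0.6,"dx":0,"dy":0,"dz":0,"turn":0},
    {"grip":0.65,"dx":0,"dy":0,"dz":0,"turn":0},
    {"grip":0.65,"dx":0,"dy":0,"dz":0,"turn":0},
    {"grip":0.65,"dx":0,"dy":0,"dz":-20,"turn":0},
    {"grip":0.65,"dx":0,"dy":0,"dz":-40,"turn":0},
    {"grip":0.3,"dx":0,"dy":0,"dz":-40,"turn":0},
    {"grip":0,"dx":0,"dy":0,"dz":0,"turn":0},
    {"grip":0,"dx":0,"dy":0,"dz":0,"turn":0},
    {"grip":0,"dx":0,"dy":0,"dz":0,"turn":0}
  ]
}}

```text
clock: 18.7
tool_pos: [0.5375, -0.187, 0.2117]
eef_rot: [-0.011, 1.0, 0.0, -0.001]
contact_force: [-0.1, -1.0, -0.2]
opening: 0.313
```

```bash
cat >> h.py <<'E'
def inbox(p,cx=.538,cy=-.1645,yaw=.0212):
    w=cloud(p); q=w.reshape(-1,3); q=q[~np.isnan(q[:,0])]
    d=q[:,:2]-[cx,cy]; c,s=np.cos(yaw),np.sin(yaw)
    l=np.c_[d@[c,s],d@[-s,c],q[:,2]]
    l=l[(abs(l[:,0])<.06)&(abs(l[:,1])<.112)&(l[:,2]<.2)]
    b=np.arange(-.114,.1141,.004)
    for i in range(len(b)-1):
        k=(l[:,1]>=b[i])&(l[:,1]<b[i+1])
        if k.sum()>5: print(int(round(b[i]*1000+2)),k.sum(),(np.percentile(l[k,2],[10,50,90])*1000).round().astype(int).tolist(),end=' | ')
    print()
E
python3 -c "
from h import *
plan(.538,-.187,.2,1.2)
for n in ['side','top']:
    p=snapshot(n); save(p,n+'8'); print(n); inbox(p)
"
```

```text
clock 18.7 pos [ 0.5375 -0.187   0.2117] yaw 1.26 tilt -1.0 F [-0.1 -1.  -0.2] open 0.313
  turn 0.0011 then dx -0.5 dy -0.0 dz 11.7 ; max/50=0.2
side
-112 80 [106, 108, 110] | -108 232 [107, 108, 110] | -104 237 [105, 108, 110] | -100 241 [-754, 108, 110] | -96 240 [-757, 108, 110] | -92 252 [-759, 108, 110] | -88 258 [-759, 108, 110] | -84 258 [-759, 108, 110] | -80 245 [-759, 108, 110] | -76 257 [-758, 106, 108] | -72 264 [-760, 108, 110] | -68 251 [-759, 108, 110] | -64 166 [-761, 108, 110] | -60 89 [-762, -757, 109] | -56 87 [-764, -751, 110] | -52 43 [107, 109, 110] | -48 36 [107, 108, 110] | -44 37 [107, 108, 110] | -40 35 [105, 107, 108] | -36 42 [107, 109, 110] | -32 36 [107, 109, 110] | -28 39 [108, 109, 110] | -24 45 [107, 109, 110] | -20 72 [108, 109, 111] | -16 134 [107, 109, 110] | -12 100 [107, 109, 110] | -8 47 [107, 109, 110] | -4 7 [106, 107, 108] | 28 15 [7, 8, 11] | 32 26 [7, 8, 10] | 36 26 [7, 9, 11] | 40 31 [7, 9, 10] | 44 23 [6, 8, 10] | 48 27 [7, 9, 10] | 52 27 [6, 9, 10] | 56 24 [7, 9, 10] | 60 28 [7, 9, 11] | 64 26 [7, 8, 11] | 68 29 [7, 9, 11] | 72 258 [10,
[... 730 characters left out ...]
9] | -28 26 [105, 107, 109] | -24 26 [104, 107, 110] | -20 48 [104, 107, 110] | -16 68 [105, 107, 110] | -12 66 [106, 108, 110] | -8 73 [104, 107, 110] | -4 145 [11, 66, 104] | 0 16 [4, 7, 10] | 4 16 [2, 7, 10] | 8 15 [4, 8, 11] | 12 21 [4, 7, 9] | 16 57 [4, 7, 10] | 20 68 [5, 7, 10] | 24 76 [4, 7, 10] | 28 65 [5, 7, 10] | 32 76 [4, 7, 10] | 36 69 [4, 7, 10] | 40 70 [5, 7, 10] | 44 68 [4, 8, 11] | 48 73 [5, 8, 10] | 52 72 [4, 7, 10] | 56 67 [3, 8, 11] | 72 18 [102, 104, 106] | 76 78 [104, 107, 109] | 80 88 [104, 107, 109] | 84 79 [104, 107, 109] | 88 84 [105, 107, 109] | 92 85 [105, 107, 109] | 96 80 [105, 108, 110] | 100 84 [105, 107, 110] | 104 89 [105, 107, 110] | 108 133 [82, 100, 108] |
```

View pics/side8.png

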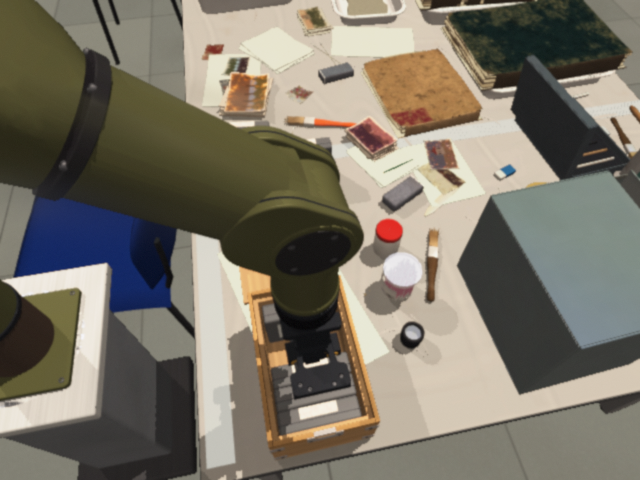

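```bash
python3 -c "
from h import *
plan(.6133,.3273,.16,-0.8)"
```

```text
clock 18.8 pos [ 0.5375 -0.1868  0.2113] yaw 1.27 tilt -1.0 F [ 0.2  0.7 -0.2] open 0.215
  turn 0.0362 then dx -68.6 dy 515.1 dz 51.3 ; max/50=10.3
```

{"op": "send_rows", "data": {
  "series": [
    {"grip":0.5,"dx":0,"dy":20,"dz":0,"turn":0.036},
    {"grip":1,"dx":-5,"dy":35,"dz":0,"turn":0},
    {"grip":1,"dx":-5,"dy":40,"dz":0,"turn":0},
    {"grip":1,"dx":-6,"dy":40,"dz":0,"turn":0},
    {"grip":1,"dx":-6,"dy":40,"dz":0,"turn":0},
    {"grip":1,"dx":-6,"dy":40,"dz":0,"turn":0},
    {"grip":1,"dx":-6,"dy":40,"dz":0,"turn":0},
    {"grip":1,"dx":-6,"dy":40,"dz":0,"turn":0},
    {"grip":1,"dx":-6,"dy":40,"dz":0,"turn":0},
    {"grip":1,"dx":-6,"dy":40,"dz":0,"turn":0},
    {"grip":1,"dx":-6,"dy":40,"dz":0,"turn":0},
    {"grip":1,"dx":-6,"dy":40,"dz":0,"turn":0},
    {"grip":1,"dx":-5,"dy":35,"dz":10,"turn":0},
    {"grip":1,"dx":0,"dy":20,"dz":20,"turn":0},
    {"grip":1,"dx":0,"dy":5,"dz":20,"turn":0},
    {"grip":1,"dx":0,"dy":0,"dz":0,"turn":0},
    {"grip":1,"dx":0,"dy":0,"dz":0,"turn":0}
  ]
}}

```text
clock: 20.5
tool_pos: [0.6135, 0.3262, 0.1618]
eef_rot: [0.007, 1.0, -0.001, -0.001]
contact_force: [0.3, 0.7, -0.4]
opening: 0.999
```

```bash
python3 -c "
from h import *
p=snapshot('top'); w=cloud(p)
q=sel(w,.09,.104,(.53,.7,.27,.37)); print('case',len(q),len(q)>50 and rect(q))
plan(.6133,.3273,.09,-0.8)"
```

```text
case 153 (array([0.6289, 0.3146]), array([ 29.3, 101.6]), np.float32(12.17))
clock 20.55 pos [0.6143 0.3262 0.1629] yaw -0.85 tilt -1.0 F [0.2 0.  0.1] open 0.997
  turn -0.0008 then dx 1.0 dy 1.1 dz 72.9 ; max/50=1.5
```

{"op": "send_rows", "data": {
  "force": 25,
  "series": [
    {"grip":1,"dx":0.8,"dy":1,"dz":25,"turn":0},
    {"grip":1,"dx":0,"dy":0,"dz":28,"turn":0},
    {"grip":1,"dx":0,"dy":0,"dz":15,"turn":0},
    {"grip":1,"dx":0,"dy":0,"dz":5,"turn":0},
    {"grip":0.5,"dx":0,"dy":0,"dz":0,"turn":0},
    {"grip":0.2,"dx":0,"dy":0,"dz":0,"turn":0},
    {"grip":0,"dx":0,"dy":0,"dz":0,"turn":0},
    {"grip":0,"dx":0,"dy":0,"dz":0,"turn":0},
    {"grip":0,"dx":0,"dy":0,"dz":0,"turn":0},
    {"grip":0,"dx":0,"dy":0,"dz":0,"turn":0},
    {"grip":0,"dx":0,"dy":0,"dz":0,"turn":0}
  ]
}}

```text
clock: 21.65
tool_pos: [0.6131, 0.3282, 0.0898]
eef_rot: [0.007, 1.0, 0.0, 0.0]
contact_force: [-0.6, -0.5, 1.3]
opening: 0.405
```

```bash
python3 -c "
from h import *
plan(.538,-.13,.26,1.2)"
```

```text
clock 21.65 pos [0.6131 0.3282 0.0898] yaw -0.79 tilt -1.0 F [-0.6 -0.5  1.3] open 0.405
  turn -0.0347 then dx 84.7 dy -456.5 dz -170.2 ; max/50=9.1
```

{"op": "send_rows", "data": {
  "series": [
    {"grip":0,"dx":0,"dy":0,"dz":-15,"turn":0},
    {"grip":0,"dx":0,"dy":0,"dz":-30,"turn":0},
    {"grip":0,"dx":0,"dy":0,"dz":-40,"turn":0},
    {"grip":0,"dx":0,"dy":0,"dz":-40,"turn":0},
    {"grip":0,"dx":0,"dy":-10,"dz":-30,"turn":-0.034},
    {"grip":0,"dx":5,"dy":-25,"dz":-15,"turn":0},
    {"grip":0,"dx":8,"dy":-35,"dz":0,"turn":0},
    {"grip":0,"dx":8,"dy":-40,"dz":0,"turn":0},
    {"grip":0,"dx":8,"dy":-40,"dz":0,"turn":0},
    {"grip":0,"dx":8,"dy":-40,"dz":0,"turn":0},
    {"grip":0,"dx":8,"dy":-40,"dz":0,"turn":0},
    {"grip":0,"dx":8,"dy":-40,"dz":0,"turn":0},
    {"grip":0,"dx":8,"dy":-40,"dz":0,"turn":0},
    {"grip":0,"dx":8,"dy":-40,"dz":0,"turn":0},
    {"grip":0,"dx":8,"dy":-40,"dz":0,"turn":0},
    {"grip":0,"dx":7,"dy":-40,"dz":0,"turn":0},
    {"grip":0,"dx":0,"dy":-25,"dz":0,"turn":0},
    {"grip":0,"dx":0,"dy":0,"dz":0,"turn":0},
    {"grip":0,"dx":0,"dy":0,"dz":0,"turn":0}
  ]
}}

```text
clock: 23.55
tool_pos: [0.5379, -0.1285, 0.2603]
eef_rot: [-0.009, 1.0, 0.0, 0.0]
contact_force: [-0.3, 0.6, -1.1]
opening: 0.405
```

```bash
python3 -c "
from h import *
plan(.5375,-.131,.145,1.2)"
```

```text
clock 23.55 pos [ 0.5379 -0.1285  0.2603] yaw 1.09 tilt -1.0 F [-0.3  0.6 -1.1] open 0.405
  turn -0.0020 then dx 0.4 dy -2.5 dz 115.3 ; max/50=2.3
```

{"op": "send_rows", "data": {
  "series": [
    {"grip":0,"dx":0.4,"dy":-2.5,"dz":5,"turn":-0.002},
    {"grip":0,"dx":0,"dy":0,"dz":20,"turn":0},
    {"grip":0,"dx":0,"dy":0,"dz":25,"turn":0},
    {"grip":0,"dx":0,"dy":0,"dz":25,"turn":0},
    {"grip":0,"dx":0,"dy":0,"dz":25,"turn":0},
    {"grip":0,"dx":0,"dy":0,"dz":15,"turn":0},
    {"grip":0,"dx":0,"dy":0,"dz":0,"turn":0},
    {"grip":0,"dx":0,"dy":0,"dz":0,"turn":0}
  ]
}}

```text
clock: 24.35
tool_pos: [0.5379, -0.1297, 0.1449]
eef_rot: [-0.012, 1.0, 0.0, 0.0]
contact_force: [0.5, -0.7, -1.4]
opening: 0.407
```

```bash
python3 -c "
from h import *
plan(.5375,-.131,.113,1.2)
p=snapshot('side'); save(p,'s9')"
```

```text
clock 24.35 pos [ 0.5379 -0.1297  0.1449] yaw 1.39 tilt -1.0 F [ 0.5 -0.7 -1.4] open 0.407
  turn 0.0033 then dx 0.4 dy -1.3 dz 31.9 ; max/50=0.6
```

View pics/s9.png

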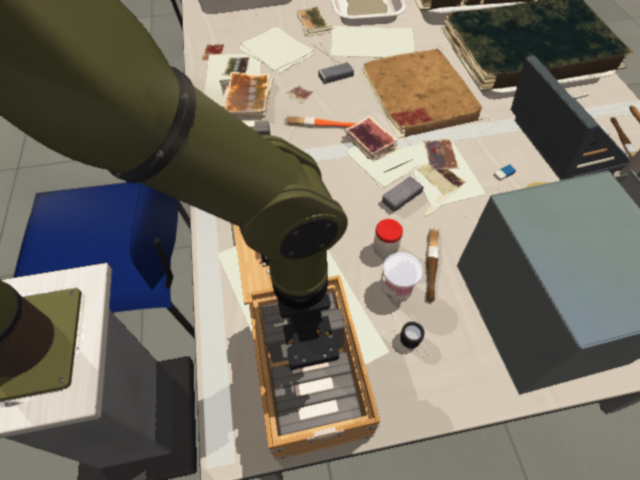

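{"op": "send_rows", "data": {
  "series": [
    {"grip":0,"dx":0,"dy":0,"dz":15,"turn":0.003},
    {"grip":0,"dx":0,"dy":0,"dz":12,"turn":0},
    {"grip":0,"dx":0,"dy":0,"dz":4,"turn":0},
    {"grip":0,"dx":0,"dy":5,"dz":0,"turn":0},
    {"grip":0,"dx":0,"dy":5,"dz":0,"turn":0},
    {"grip":0,"dx":0,"dy":5,"dz":0,"turn":0},
    {"grip":0,"dx":0,"dy":4,"dz":0,"turn":0},
    {"grip":0,"dx":0,"dy":2,"dz":0,"turn":0},
    {"grip":0,"dx":0,"dy":1,"dz":0,"turn":0},
    {"grip":0,"dx":0,"dy":0,"dz":0,"turn":0}
  ]
}}

```text
clock: 25.4
tool_pos: [0.5373, -0.1091, 0.1138]
eef_rot: [-0.01, 1.0, -0.0, 0.0]
contact_force: [-0.0, -1.1, -2.2]
opening: 0.404
```

{"op": "send_rows", "data": {
  "series": [
    {"grip":0,"dx":0,"dy":1,"dz":0,"turn":0},
    {"grip":0,"dx":0,"dy":1,"dz":0,"turn":0},
    {"grip":0,"dx":0,"dy":0,"dz":0,"turn":0}
  ]
}}

```text
clock: 25.7
tool_pos: [0.5371, -0.107, 0.1137]
eef_rot: [-0.01, 1.0, 0.0, -0.0]
contact_force: [-0.4, -1.6, -2.1]
opening: 0.403
```

{"op": "send_rows", "data": {
  "series": [
    {"grip":0,"dx":0,"dy":1,"dz":0,"turn":0},
    {"grip":0,"dx":0,"dy":1,"dz":0,"turn":0},
    {"grip":0,"dx":0,"dy":0,"dz":0,"turn":0}
  ]
}}

```text
clock: 26.0
tool_pos: [0.5371, -0.106, 0.1137]
eef_rot: [-0.009, 1.0, -0.001, 0.0]
contact_force: [0.5, -4.3, -2.2]
opening: 0.406
```

{"op": "send_rows", "data": {
  "series": [
    {"grip":0,"dx":0,"dy":1,"dz":0,"turn":0},
    {"grip":0,"dx":0,"dy":0,"dz":0,"turn":0}
  ]
}}

```text
clock: 26.2
tool_pos: [0.5371, -0.106, 0.1137]
eef_rot: [-0.009, 1.0, -0.001, 0.0]
contact_force: [1.0, -6.1, -2.1]
opening: 0.403
```

{"op": "send_rows", "data": {
  "series": [
    {"grip":0,"dx":0,"dy":-3,"dz":0,"turn":0},
    {"grip":0,"dx":0,"dy":0,"dz":1,"turn":0},
    {"grip":0.6,"dx":0,"dy":0,"dz":0,"turn":0},
    {"grip":0.65,"dx":0,"dy":0,"dz":0,"turn":0},
    {"grip":0.65,"dx":0,"dy":0,"dz":0,"turn":0},
    {"grip":0.65,"dx":0,"dy":0,"dz":-20,"turn":0},
    {"grip":0.65,"dx":0,"dy":0,"dz":-40,"turn":0},
    {"grip":1,"dx":0,"dy":20,"dz":-40,"turn":0.05},
    {"grip":1,"dx":0,"dy":40,"dz":0,"turn":0.05},
    {"grip":1,"dx":0,"dy":40,"dz":0,"turn":0.05},
    {"grip":1,"dx":5,"dy":40,"dz":0,"turn":0},
    {"grip":1,"dx":5,"dy":40,"dz":0,"turn":0},
    {"grip":1,"dx":5,"dy":40,"dz":0,"turn":0},
    {"grip":1,"dx":0,"dy":40,"dz":0,"turn":0},
    {"grip":1,"dx":0,"dy":40,"dz":0,"turn":0},
    {"grip":1,"dx":0,"dy":40,"dz":0,"turn":0},
    {"grip":1,"dx":0,"dy":0,"dz":0,"turn":0}
  ]
}}

```text
clock: 27.9
tool_pos: [0.5565, 0.2417, 0.2131]
eef_rot: [0.061, 0.998, 0.004, 0.0]
contact_force: [0.5, 0.7, 0.5]
opening: 1.003
```

```bash
python3 -c "
from h import *
plan(.4795,.416,.16,-7.2)
for n in ['side','top']:
    p=snapshot(n); save(p,n+'10'); print(n); inbox(p); w=cloud(p)
    q=sel(w,.09,.11,(.38,.56,.36,.46)); print('case',len(q),len(q)>50 and rect(q))
"
```

```text
clock 27.9 pos [0.5565 0.2417 0.2131] yaw -6.95 tilt -1.0 F [0.5 0.7 0.5] open 1.003
  turn 0.0043 then dx 98.2 dy 163.3 dz 53.1 ; max/50=3.3
side
-112 75 [106, 108, 109] | -108 236 [106, 108, 110] | -104 233 [106, 108, 110] | -100 243 [-755, 108, 110] | -96 246 [-757, 108, 110] | -92 253 [-759, 108, 110] | -88 257 [-759, 108, 110] | -84 257 [-758, 108, 110] | -80 244 [-760, 108, 110] | -76 255 [-760, 106, 108] | -72 265 [-759, 108, 110] | -68 243 [-760, 108, 110] | -64 251 [-759, 108, 110] | -60 242 [-759, 108, 110] | -56 242 [-760, 108, 110] | -52 192 [107, 109, 110] | -48 193 [108, 109, 110] | -44 170 [107, 109, 110] | -40 191 [104, 107, 109] | -36 192 [107, 109, 111] | -32 173 [107, 109, 110] | -28 186 [107, 109, 110] | -24 177 [107, 109, 110] | -20 173 [107, 109, 111] | -16 173 [107, 109, 111] | -12 177 [107, 109, 111] | -8 159 [107, 109, 110] | -4 26 [105, 106, 108] | 28 74 [7, 9, 11] | 32 130 [7, 9, 11] | 36 131 [7, 9, 11] | 40 1417 [14, 62, 101] | 44 186 [104, 108, 110] | 48 153 [107, 109, 110] | 52 153 [107, 109, 110] | 56 155 [107, 109, 111] | 60 154 [107, 109, 111] | 64 14
[... 1055 characters left out ...]
9] | -8 89 [104, 108, 110] | -4 483 [9, 57, 101] | 0 73 [4, 7, 10] | 4 71 [4, 7, 11] | 8 70 [4, 7, 10] | 12 66 [4, 7, 10] | 16 73 [4, 7, 10] | 20 71 [4, 7, 10] | 40 34 [102, 105, 107] | 44 82 [104, 107, 110] | 48 77 [104, 108, 110] | 52 90 [105, 108, 110] | 56 83 [105, 107, 110] | 60 80 [105, 107, 110] | 64 86 [105, 108, 110] | 68 84 [105, 107, 110] | 72 86 [105, 107, 110] | 76 84 [101, 105, 108] | 80 86 [105, 107, 109] | 84 81 [105, 107, 110] | 88 81 [105, 107, 110] | 92 85 [105, 107, 109] | 96 81 [104, 108, 110] | 100 84 [105, 108, 110] | 104 88 [104, 107, 110] | 108 77 [104, 107, 110] | 112 52 [103, 106, 110] | 
case 649 (array([0.4758, 0.4171]), array([ 37.7, 122.9]), np.float32(173.06))
```

View pics/side10.png

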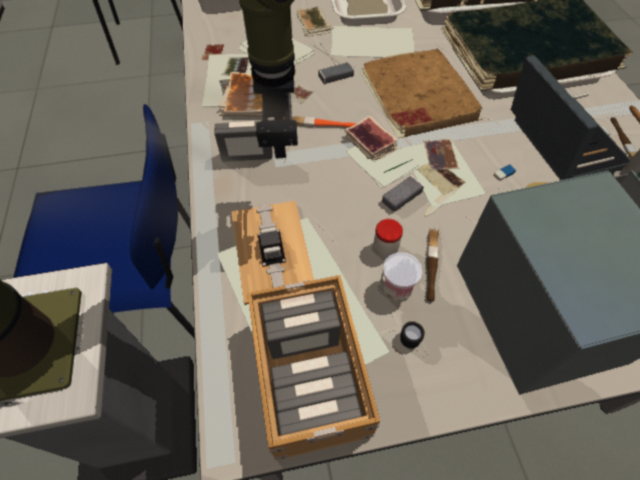

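{"op": "send_rows", "data": {
  "series": [
    {"grip":1,"dx":20,"dy":30,"dz":0,"turn":0.002},
    {"grip":1,"dx":25,"dy":40,"dz":0,"turn":0},
    {"grip":1,"dx":25,"dy":40,"dz":10,"turn":0},
    {"grip":1,"dx":20,"dy":35,"dz":20,"turn":0},
    {"grip":1,"dx":8,"dy":18,"dz":20,"turn":0},
    {"grip":1,"dx":0,"dy":0,"dz":0,"turn":0},
    {"grip":1,"dx":0,"dy":0,"dz":0,"turn":0}
  ]
}}

```text
clock: 28.7
tool_pos: [0.4829, 0.4049, 0.1626]
eef_rot: [0.067, 0.998, -0.001, 0.0]
contact_force: [0.4, 0.0, -0.0]
opening: 0.998
```

```bash
python3 -c "
from h import *
plan(.4795,.4161,.0883,-7.1)"
```

```text
clock 28.7 pos [0.4829 0.4049 0.1626] yaw -7.71 tilt -1.0 F [ 0.4  0.  -0. ] open 0.998
  turn -0.0106 then dx 4.8 dy 10.7 dz 74.3 ; max/50=1.5
```

{"op": "send_rows", "data": {
  "force": 25,
  "series": [
    {"grip":1,"dx":5,"dy":10.5,"dz":0,"turn":-0.01},
    {"grip":1,"dx":0,"dy":0,"dz":25,"turn":0},
    {"grip":1,"dx":0,"dy":0,"dz":29,"turn":0},
    {"grip":1,"dx":0,"dy":0,"dz":15,"turn":0},
    {"grip":1,"dx":0,"dy":0,"dz":5,"turn":0},
    {"grip":0.5,"dx":0,"dy":0,"dz":0,"turn":0},
    {"grip":0.2,"dx":0,"dy":0,"dz":0,"turn":0},
    {"grip":0,"dx":0,"dy":0,"dz":0,"turn":0},
    {"grip":0,"dx":0,"dy":0,"dz":0,"turn":0},
    {"grip":0,"dx":0,"dy":0,"dz":0,"turn":0},
    {"grip":0,"dx":0,"dy":0,"dz":0,"turn":0},
    {"grip":0,"dx":0,"dy":0,"dz":0,"turn":0}
  ]
}}

```text
clock: 29.9
tool_pos: [0.4784, 0.4183, 0.0888]
eef_rot: [0.061, 0.998, -0.0, 0.0]
contact_force: [-0.2, 0.4, 0.5]
opening: 0.41
```

```bash
python3 -c "
from h import *
plan(.538,-.146,.26,1.2)"
```

```text
clock 29.9 pos [0.4784 0.4183 0.0888] yaw -7.03 tilt -1.0 F [-0.2  0.4  0.5] open 0.41
  turn -0.1437 then dx -47.7 dy -565.4 dz -171.2 ; max/50=11.3
```

{"op": "send_rows", "data": {
  "series": [
    {"grip":0,"dx":0,"dy":0,"dz":-15,"turn":0},
    {"grip":0,"dx":0,"dy":0,"dz":-30,"turn":0},
    {"grip":0,"dx":0,"dy":0,"dz":-40,"turn":0},
    {"grip":0,"dx":0,"dy":0,"dz":-40,"turn":-0.05},
    {"grip":0,"dx":0,"dy":-10,"dz":-30,"turn":-0.05},
    {"grip":0,"dx":0,"dy":-25,"dz":-15,"turn":-0.043},
    {"grip":0,"dx":-4,"dy":-35,"dz":0,"turn":0},
    {"grip":0,"dx":-4,"dy":-40,"dz":0,"turn":0},
    {"grip":0,"dx":-4,"dy":-40,"dz":0,"turn":0},
    {"grip":0,"dx":-4,"dy":-40,"dz":0,"turn":0},
    {"grip":0,"dx":-4,"dy":-40,"dz":0,"turn":0},
    {"grip":0,"dx":-4,"dy":-40,"dz":0,"turn":0},
    {"grip":0,"dx":-4,"dy":-40,"dz":0,"turn":0},
    {"grip":0,"dx":-4,"dy":-40,"dz":0,"turn":0},
    {"grip":0,"dx":-4,"dy":-40,"dz":0,"turn":0},
    {"grip":0,"dx":-4,"dy":-40,"dz":0,"turn":0},
    {"grip":0,"dx":-3,"dy":-40,"dz":0,"turn":0},
    {"grip":0,"dx":0,"dy":-40,"dz":0,"turn":0},
    {"grip":0,"dx":0,"dy":-20,"dz":0,"turn":0},
    {"grip":0,"dx":0,"dy":0,"dz":0,"turn":0}
  ]
}}

```text
clock: 31.9
tool_pos: [0.5294, -0.1153, 0.2591]
eef_rot: [-0.007, 1.0, -0.001, -0.0]
contact_force: [0.5, 0.9, -2.5]
opening: 0.4
```

```bash
python3 -c "
from h import *
plan(.5366,-.146,.24,1.2)"
```

```text
clock 31.9 pos [ 0.5294 -0.1153  0.2591] yaw 0.75 tilt -1.0 F [ 0.5  0.9 -2.5] open 0.4
  turn -0.0079 then dx -6.6 dy -30.8 dz 19.1 ; max/50=0.6
```

{"op": "send_rows", "data": {
  "series": [
    {"grip":0,"dx":-3.5,"dy":-15,"dz":10,"turn":-0.008},
    {"grip":0,"dx":-3,"dy":-14,"dz":9,"turn":0},
    {"grip":0,"dx":0,"dy":0,"dz":0,"turn":0},
    {"grip":0,"dx":0,"dy":0,"dz":0,"turn":0}
  ]
}}

```text
clock: 32.3
tool_pos: [0.5371, -0.139, 0.2391]
eef_rot: [-0.014, 1.0, 0.0, -0.001]
contact_force: [-0.9, 0.0, -1.4]
opening: 0.402
```

```bash
python3 -c "
from h import *
plan(.5366,-.146,.2,1.2)
p=snapshot('side'); save(p,'s11')
w=cloud(p)
# held case top vs box
"
```

```text
clock 32.3 pos [ 0.5371 -0.139   0.2391] yaw 1.63 tilt -1.0 F [-0.9  0.  -1.4] open 0.402
  turn 0.0074 then dx 0.7 dy -7.0 dz 39.1 ; max/50=0.8
```

View pics/s11.png

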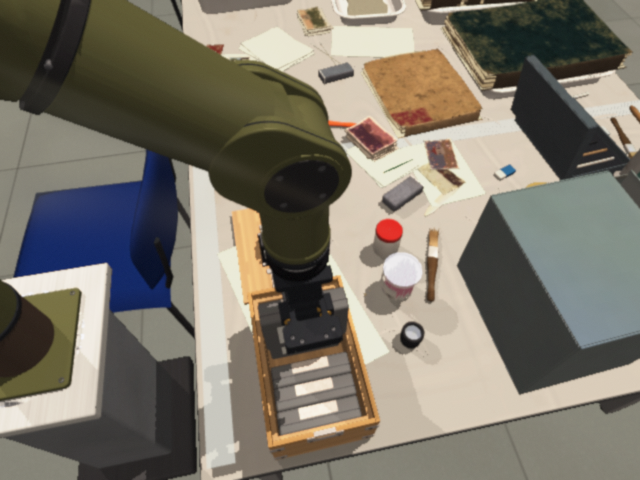

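{"op": "send_rows", "data": {
  "series": [
    {"grip":0,"dx":0.5,"dy":-6.5,"dz":10,"turn":0.006},
    {"grip":0,"dx":0,"dy":0,"dz":15,"turn":0},
    {"grip":0,"dx":0,"dy":0,"dz":0,"turn":0},
    {"grip":0,"dx":0,"dy":0,"dz":0,"turn":0},
    {"grip":0,"dx":0,"dy":0,"dz":0,"turn":0}
  ]
}}

```text
clock: 32.85
tool_pos: [0.5374, -0.1457, 0.2152]
eef_rot: [-0.011, 1.0, 0.0, 0.0]
contact_force: [1.1, -0.3, -1.8]
opening: 0.4
```

```bash
python3 -c "
from h import *
plan(.5366,-.146,.2,1.2)
p=snapshot('top');inbox(p)
w=cloud(p); q=sel(w,.21,.24,(.4,.65,-.25,-.05)); print(len(q), rect(q))
p=snapshot('side');w=cloud(p); q=sel(w,.21,.24,(.4,.65,-.25,-.05)); print(len(q), rect(q))
"
```

```text
clock 32.85 pos [ 0.5374 -0.1457  0.2152] yaw 1.3 tilt -1.0 F [ 1.1 -0.3 -1.8] open 0.4
  turn 0.0017 then dx 0.8 dy -0.2 dz 15.2 ; max/50=0.3
-44 10 [104, 107, 109] | -40 16 [104, 106, 107] | -36 17 [104, 106, 108] | -32 17 [106, 107, 109] | -28 23 [106, 107, 109] | 12 8 [5, 7, 9] | 16 37 [5, 7, 10] | 20 49 [5, 7, 9] | 24 7 [8, 9, 11] | 36 102 [138, 169, 195] | 40 28 [102, 104, 107] | 44 51 [105, 107, 110] | 48 29 [105, 107, 109] | 52 25 [105, 107, 109] | 56 25 [105, 107, 110] | 60 24 [104, 107, 109] | 64 23 [105, 106, 108] | 68 23 [104, 106, 108] | 72 24 [104, 107, 110] | 76 23 [103, 106, 108] | 80 21 [105, 107, 109] | 84 61 [105, 107, 110] | 88 86 [105, 107, 109] | 92 85 [105, 107, 109] | 96 82 [105, 108, 110] | 100 83 [106, 108, 110] | 104 85 [104, 107, 110] | 108 84 [105, 108, 110] | 112 47 [104, 106, 108] | 
539 (array([ 0.5379, -0.1443]), array([ 36.9, 130.5]), np.float32(2.05))
965 (array([ 0.5396, -0.1455]), array([ 36.2, 130.2]), np.float32(1.53))
```

{"op": "send_rows", "data": {
  "series": [
    {"grip":0,"dx":0.8,"dy":-1,"dz":5,"turn":0.003},
    {"grip":0,"dx":0,"dy":0,"dz":8,"turn":0},
    {"grip":0,"dx":0,"dy":0,"dz":8,"turn":0},
    {"grip":0,"dx":0,"dy":0,"dz":5,"turn":0},
    {"grip":0,"dx":0,"dy":0,"dz":0,"turn":0}
  ]
}}

```text
clock: 33.45
tool_pos: [0.5355, -0.1468, 0.1876]
eef_rot: [-0.01, 1.0, 0.0, -0.001]
contact_force: [0.1, -0.1, -2.6]
opening: 0.403
```

Bottom at ≈0.099, already below neighbour tops with no contact force. Continue.

{"op": "send_rows", "data": {
  "series": [
    {"grip":0,"dx":-0.5,"dy":0,"dz":10,"turn":0},
    {"grip":0,"dx":0,"dy":0,"dz":15,"turn":0},
    {"grip":0,"dx":0,"dy":0,"dz":15,"turn":0},
    {"grip":0,"dx":0,"dy":0,"dz":0,"turn":0}
  ]
}}

```text
clock: 33.85
tool_pos: [0.5354, -0.1467, 0.1468]
eef_rot: [-0.01, 1.0, 0.0, -0.002]
contact_force: [-0.7, 0.3, -1.3]
opening: 0.404
```

{"op": "send_rows", "data": {
  "series": [
    {"grip":0,"dx":0,"dy":0,"dz":15,"turn":0},
    {"grip":0,"dx":0,"dy":0,"dz":13,"turn":0},
    {"grip":0,"dx":0,"dy":0,"dz":5,"turn":0},
    {"grip":0,"dx":0,"dy":0,"dz":0,"turn":0}
  ]
}}

```text
clock: 34.25
tool_pos: [0.5363, -0.1469, 0.1151]
eef_rot: [-0.01, 1.0, 0.0, -0.001]
contact_force: [0.1, -0.1, -2.8]
opening: 0.413
```

```bash
python3 -c "
from h import *
plan(.5366,-.146,.113,1.2)"
```

```text
clock 34.25 pos [ 0.5363 -0.1469  0.1151] yaw 1.11 tilt -1.0 F [ 0.1 -0.1 -2.8] open 0.413
  turn -0.0016 then dx -0.3 dy 0.9 dz 2.1 ; max/50=0.0
```

Release at about z=0.113, rise, and look.

{"op": "send_rows", "data": {
  "series": [
    {"grip":0,"dx":0,"dy":0.5,"dz":2,"turn":0},
    {"grip":0,"dx":0,"dy":0,"dz":0,"turn":0},
    {"grip":0.6,"dx":0,"dy":0,"dz":0,"turn":0},
    {"grip":0.65,"dx":0,"dy":0,"dz":0,"turn":0},
    {"grip":0.65,"dx":0,"dy":0,"dz":0,"turn":0},
    {"grip":0.65,"dx":0,"dy":0,"dz":-20,"turn":0},
    {"grip":0.65,"dx":0,"dy":0,"dz":-40,"turn":0},
    {"grip":1,"dx":0,"dy":20,"dz":-40,"turn":0},
    {"grip":1,"dx":0,"dy":40,"dz":0,"turn":0},
    {"grip":1,"dx":0,"dy":40,"dz":0,"turn":0},
    {"grip":1,"dx":0,"dy":40,"dz":0,"turn":0},
    {"grip":1,"dx":0,"dy":40,"dz":0,"turn":0},
    {"grip":1,"dx":0,"dy":40,"dz":0,"turn":0},
    {"grip":1,"dx":0,"dy":40,"dz":0,"turn":0},
    {"grip":1,"dx":0,"dy":40,"dz":0,"turn":0},
    {"grip":1,"dx":0,"dy":0,"dz":0,"turn":0}
  ]
}}

```text
clock: 35.85
tool_pos: [0.5302, 0.1618, 0.2144]
eef_rot: [-0.015, 1.0, 0.003, 0.001]
contact_force: [-0.8, 0.4, 0.1]
opening: 1.003
```

```bash
python3 -c "
from h import *
plan(.4795,.416,.16,-7.2)
for n in ['side','top']:
    p=snapshot(n); save(p,n+'12'); print(n); inbox(p); w=cloud(p)
    q=sel(w,.04,.065,(.4,.64,-.02,.29)); print('handle',len(q),rect(q),np.median(q[:,2]))
    q=sel(w,.008,.03,(.4,.64,-.02,.29)); print('lid',rect(q),np.median(q[:,2]))
"
```

```text
clock 35.85 pos [0.5302 0.1618 0.2144] yaw 1.69 tilt -1.0 F [-0.8  0.4  0.1] open 1.003
  turn 0.1551 then dx 82.1 dy 245.9 dz 54.4 ; max/50=4.9
side
-112 82 [106, 108, 109] | -108 230 [107, 108, 110] | -104 229 [106, 108, 110] | -100 237 [-753, 108, 110] | -96 251 [-759, 108, 110] | -92 256 [-758, 108, 110] | -88 259 [-760, 108, 110] | -84 250 [-759, 108, 110] | -80 243 [-758, 108, 110] | -76 262 [-759, 106, 109] | -72 250 [-760, 108, 110] | -68 259 [-759, 108, 110] | -64 251 [-760, 108, 110] | -60 249 [-759, 108, 110] | -56 234 [-759, 109, 110] | -52 186 [107, 109, 111] | -48 188 [107, 109, 110] | -44 170 [107, 109, 110] | -40 194 [105, 107, 109] | -36 181 [107, 108, 110] | -32 182 [107, 109, 110] | -28 186 [107, 109, 110] | -24 179 [107, 109, 111] | -20 173 [107, 109, 110] | -16 183 [107, 109, 111] | -12 176 [107, 109, 110] | -8 150 [107, 109, 110] | -4 33 [105, 107, 108] | 0 307 [96, 104, 109] | 4 179 [107, 109, 110] | 8 168 [107, 109, 110] | 12 157 [107, 109, 110] | 16 175 [107, 109, 110] | 20 155 [108, 109, 111] | 24 157 [108, 109, 110] | 28 162 [107, 109, 110] | 32 137 [107, 1
[... 1591 characters left out ...]
10] | 32 100 [104, 106, 109] | 36 119 [80, 91, 104] | 40 32 [102, 105, 108] | 44 81 [104, 107, 109] | 48 84 [105, 107, 110] | 52 86 [105, 107, 110] | 56 81 [105, 107, 110] | 60 86 [104, 107, 110] | 64 79 [104, 107, 109] | 68 85 [105, 108, 110] | 72 84 [105, 107, 109] | 76 85 [101, 105, 108] | 80 83 [104, 107, 109] | 84 78 [105, 107, 110] | 88 87 [105, 107, 110] | 92 88 [105, 108, 110] | 96 82 [104, 107, 109] | 100 84 [105, 107, 110] | 104 83 [104, 107, 110] | 108 83 [105, 107, 110] | 112 49 [103, 106, 108] | 
handle 3 (array([0.5031, 0.1056]), array([ 2.2, 39.6]), np.float32(34.76)) 0.04639351062231363
lid (array([0.5245, 0.0636]), array([158.7, 213.9]), np.float32(8.22)) 0.01344383666207008
```

View pics/side12.png

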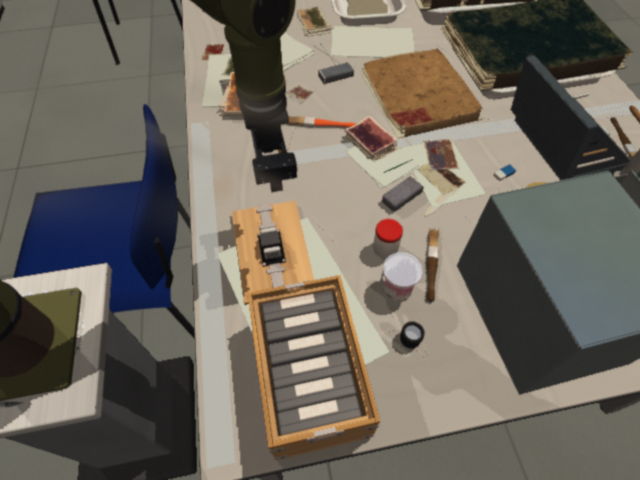

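{"op": "send_rows", "data": {
  "series": [
    {"grip":1,"dx":20,"dy":40,"dz":0,"turn":0},
    {"grip":1,"dx":20,"dy":40,"dz":0,"turn":0},
    {"grip":1,"dx":20,"dy":40,"dz":0,"turn":0},
    {"grip":1,"dx":20,"dy":40,"dz":0,"turn":0},
    {"grip":1,"dx":0,"dy":0,"dz":0,"turn":0}
  ]
}}

```text
clock: 36.45
tool_pos: [0.4444, 0.3177, 0.2142]
eef_rot: [-0.014, 1.0, 0.002, -0.001]
contact_force: [0.1, 0.4, -0.5]
opening: 0.997
```

```bash
python3 -c "
from h import *
for n in ['side','top']:
    p=snapshot(n); save(p,n+'13'); print(n); w=cloud(p)
    q=sel(w,.044,.065,(.4,.64,-.02,.24)); print('handle',len(q),rect(q),np.median(q[:,2]))
    ms=regions_of(p,'lid')
    for r in ms[:2]:
        m=r['pixels']; q=w[m]; q=q[~np.isnan(q[:,0])]; q=q[(q[:,2]>.006)&(q[:,2]<.022)]; print('lid',r['score'],len(q),rect(q))
plan(.5047,.1184,.15,2.6)
"
```

```text
side
handle 469 (array([0.5049, 0.1183]), array([45.8, 62.7]), np.float32(91.49)) 0.051101558205129044
lid 0.63 5040 (array([0.5049, 0.1232]), array([150.2, 245.3]), np.float32(91.16))
top
handle 354 (array([0.5037, 0.1199]), array([42.7, 58.2]), np.float32(90.11)) 0.04929539638133258
lid 0.91 4940 (array([0.5034, 0.1188]), array([152.6, 252.8]), np.float32(90.08))
clock 36.65 pos [0.4492 0.3092 0.2136] yaw 0.88 tilt -1.0 F [ 0.3  0.3 -0.6] open 1.002
  turn -0.0300 then dx -46.8 dy -193.1 dz 63.6 ; max/50=3.9
```

View pics/top13.png

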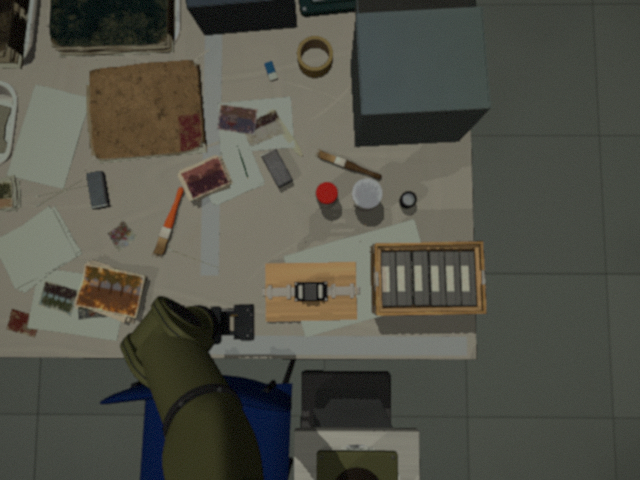

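{"op": "send_rows", "data": {
  "series": [
    {"grip":1,"dx":-10,"dy":-30,"dz":0,"turn":0.003},
    {"grip":1,"dx":-12,"dy":-40,"dz":0,"turn":0},
    {"grip":1,"dx":-12,"dy":-40,"dz":0,"turn":0},
    {"grip":1,"dx":-12,"dy":-40,"dz":0,"turn":0},
    {"grip":1,"dx":-6,"dy":-30,"dz":20,"turn":0},
    {"grip":1,"dx":0,"dy":-10,"dz":35,"turn":0},
    {"grip":1,"dx":0,"dy":0,"dz":35,"turn":0},
    {"grip":1,"dx":0,"dy":0,"dz":25,"turn":0},
    {"grip":1,"dx":0,"dy":0,"dz":0,"turn":0},
    {"grip":1,"dx":0,"dy":0,"dz":0,"turn":0}
  ]
}}

```text
clock: 37.65
tool_pos: [0.5034, 0.1211, 0.099]
eef_rot: [-0.007, 1.0, -0.0, -0.0]
contact_force: [-0.3, 0.7, -0.2]
opening: 1.004
```

```bash
python3 -c "
from h import *
p=snapshot('side'); w=cloud(p)
r=regions_of(p,'lid')[0]
m=r['pixels']; q=w[m]; q=q[~np.isnan(q[:,0])]; q=q[(q[:,2]>.006)&(q[:,2]<.022)]; print('lid',r['score'],len(q),rect(q))
plan(.5043,.1190,.0222,0.7)
"
```

```text
lid 0.62 4083 (array([0.5048, 0.1199]), array([150.1, 236.8]), np.float32(91.27))
clock 37.75 pos [0.5041 0.1222 0.1   ] yaw 0.85 tilt -1.0 F [ 1.1 -0.6  0.6] open 1.0
  turn 0.0025 then dx -0.1 dy -3.2 dz 77.8 ; max/50=1.6
```

{"op": "send_rows", "data": {
  "force": 40,
  "series": [
    {"grip":1,"dx":0,"dy":-3,"dz":30,"turn":0},
    {"grip":1,"dx":0,"dy":0,"dz":30,"turn":0},
    {"grip":1,"dx":0,"dy":0,"dz":13,"turn":0},
    {"grip":1,"dx":0,"dy":0,"dz":3,"turn":0},
    {"grip":1,"dx":0,"dy":0,"dz":0,"turn":0},
    {"grip":0.4,"dx":0,"dy":0,"dz":0,"turn":0},
    {"grip":0,"dx":0,"dy":0,"dz":0,"turn":0},
    {"grip":0,"dx":0,"dy":0,"dz":0,"turn":0},
    {"grip":0,"dx":0,"dy":0,"dz":0,"turn":0},
    {"grip":0,"dx":0,"dy":0,"dz":0,"turn":0},
    {"grip":0,"dx":0,"dy":0,"dz":0,"turn":0},
    {"grip":0,"dx":0,"dy":0,"dz":0,"turn":0},
    {"grip":0,"dx":0,"dy":0,"dz":0,"turn":0},
    {"grip":0,"dx":0,"dy":0,"dz":0,"turn":0}
  ]
}}

```text
clock: 39.15
tool_pos: [0.5034, 0.1187, 0.0234]
eef_rot: [-0.008, 1.0, -0.001, 0.0]
contact_force: [-0.1, -2.9, 7.9]
opening: 0.44
```

```bash
python3 -c "
from h import *
p=snapshot('side'); w=cloud(p)
r=regions_of(p,'lid')[0]
m=r['pixels']; q=w[m]; q=q[~np.isnan(q[:,0])]; q=q[(q[:,2]>.006)&(q[:,2]<.022)]; print('lid',r['score'],len(q),rect(q))
plan(.538,-.1645,.22,1.2)
"
```

```text
lid 0.82 3519 (array([0.5049, 0.1205]), array([149.5, 236.9]), np.float32(91.12))
clock 39.25 pos [0.5034 0.1187 0.0234] yaw 0.88 tilt -1.0 F [ 0.2 -2.2  8.3] open 0.441
  turn -0.0056 then dx -28.6 dy -283.9 dz -196.6 ; max/50=5.7
```

{"op": "send_rows", "data": {
  "series": [
    {"grip":0,"dx":0,"dy":0,"dz":-5,"turn":-0.005},
    {"grip":0,"dx":0,"dy":0,"dz":-15,"turn":0},
    {"grip":0,"dx":0,"dy":0,"dz":-30,"turn":0},
    {"grip":0,"dx":0,"dy":0,"dz":-40,"turn":0},
    {"grip":0,"dx":0,"dy":0,"dz":-40,"turn":0},
    {"grip":0,"dx":0,"dy":0,"dz":-40,"turn":0},
    {"grip":0,"dx":-3,"dy":-20,"dz":-10,"turn":0},
    {"grip":0,"dx":-3,"dy":-30,"dz":0,"turn":0},
    {"grip":0,"dx":-4,"dy":-35,"dz":0,"turn":0},
    {"grip":0,"dx":-4,"dy":-35,"dz":0,"turn":0},
    {"grip":0,"dx":-4,"dy":-35,"dz":0,"turn":0},
    {"grip":0,"dx":-4,"dy":-35,"dz":0,"turn":0},
    {"grip":0,"dx":-4,"dy":-35,"dz":0,"turn":0},
    {"grip":0,"dx":-2,"dy":-30,"dz":0,"turn":0},
    {"grip":0,"dx":0,"dy":-20,"dz":0,"turn":0},
    {"grip":0,"dx":0,"dy":-9,"dz":0,"turn":0},
    {"grip":0,"dx":0,"dy":0,"dz":0,"turn":0},
    {"grip":0,"dx":0,"dy":0,"dz":0,"turn":0}
  ]
}}

```text
clock: 41.05
tool_pos: [0.5369, -0.1616, 0.2025]
eef_rot: [-0.012, 1.0, 0.001, -0.0]
contact_force: [-0.6, 0.2, -4.4]
opening: 0.441
```

```bash
python3 -c "
from h import *
plan(.5373,-.165,.16,1.2)
p=snapshot('side'); w=cloud(p); save(p,'s14')
z=get_state()['tool_pos'][2]-.0228
q=sel(w,z+.006,z+.022,(.4,.65,-.35,.05)); print('lid',len(q),rect(q))
r=regions_of(p,'lid')[0]
m=r['pixels']; q=w[m]; q=q[~np.isnan(q[:,0])]; q=q[(q[:,2]>z+.006)&(q[:,2]<z+.022)]; print('lid',r['score'],len(q),rect(q))
"
```

```text
clock 41.05 pos [ 0.5369 -0.1616  0.2025] yaw 1.32 tilt -1.0 F [-0.6  0.2 -4.4] open 0.441
  turn 0.0021 then dx -0.3 dy -3.4 dz 42.5 ; max/50=0.8
lid 8820 (array([ 0.5382, -0.16  ]), array([150.3, 237.5]), np.float32(91.54))Traceback (most recent call last):
  File "<string>", line 7, in <module>
    r=regions_of(p,'lid')[0]
      ~~~~~~~~~~~~~~~~~~~^^^
IndexError: list index out of range
```

View pics/s14.png

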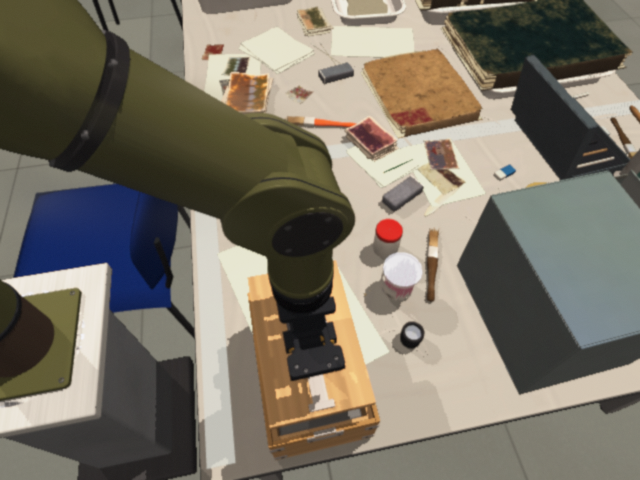

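{"op": "send_rows", "data": {
  "series": [
    {"grip":0,"dx":-0.3,"dy":-3.4,"dz":5,"turn":0.004},
    {"grip":0,"dx":0,"dy":0,"dz":15,"turn":0},
    {"grip":0,"dx":0,"dy":0,"dz":15,"turn":0},
    {"grip":0,"dx":0,"dy":0,"dz":5,"turn":0},
    {"grip":0,"dx":0,"dy":0,"dz":0,"turn":0},
    {"grip":0,"dx":0,"dy":0,"dz":0,"turn":0},
    {"grip":0,"dx":0,"dy":0,"dz":0,"turn":0}
  ]
}}

```text
clock: 41.85
tool_pos: [0.5381, -0.1669, 0.1634]
eef_rot: [-0.009, 1.0, -0.0, 0.001]
contact_force: [0.4, 0.6, -5.1]
opening: 0.441
```

```bash
python3 -c "
from h import *
plan(.5373,-.165,.134,1.1)
p=snapshot('side'); w=cloud(p)
z=get_state()['tool_pos'][2]-.0228
q=sel(w,z+.006,z+.022,(.4,.65,-.35,.05)); print('lid',len(q),rect(q))
"
```

```text
clock 41.85 pos [ 0.5381 -0.1669  0.1634] yaw 0.99 tilt -1.0 F [ 0.4  0.6 -5.1] open 0.441
  turn -0.0018 then dx 0.7 dy 1.9 dz 29.4 ; max/50=0.6
lid 8156 (array([ 0.5394, -0.1654]), array([150.4, 237.6]), np.float32(91.25))
```

{"op": "send_rows", "data": {
  "series": [
    {"grip":0,"dx":0.7,"dy":1.9,"dz":4,"turn":0},
    {"grip":0,"dx":0,"dy":0,"dz":3,"turn":0},
    {"grip":0,"dx":0,"dy":0,"dz":0,"turn":0},
    {"grip":0,"dx":0,"dy":0,"dz":0,"turn":0}
  ]
}}

```text
clock: 42.3
tool_pos: [0.5367, -0.165, 0.1556]
eef_rot: [-0.009, 1.0, 0.0, -0.0]
contact_force: [-0.0, -0.7, -4.6]
opening: 0.441
```

```bash
python3 -c "
from h import *
plan(.5373,-.165,.134,1.1)
"
```

```text
clock 42.3 pos [ 0.5367 -0.165   0.1556] yaw 0.99 tilt -1.0 F [-0.  -0.7 -4.6] open 0.441
  turn -0.0020 then dx -0.6 dy 0.0 dz 21.6 ; max/50=0.4
```

{"op": "send_rows", "data": {
  "series": [
    {"grip":0,"dx":-0.5,"dy":0,"dz":3,"turn":0},
    {"grip":0,"dx":0,"dy":0,"dz":3,"turn":0},
    {"grip":0,"dx":0,"dy":0,"dz":3,"turn":0},
    {"grip":0,"dx":0,"dy":0,"dz":3,"turn":0},
    {"grip":0,"dx":0,"dy":0,"dz":0,"turn":0}
  ]
}}

```text
clock: 42.8
tool_pos: [0.5369, -0.165, 0.1431]
eef_rot: [-0.009, 1.0, 0.0, -0.001]
contact_force: [-0.4, -0.1, -5.2]
opening: 0.445
```

Underside is ~8 mm below the rim top with the lid's weight still on the gripper, so it is entering freely.

{"op": "send_rows", "data": {
  "series": [
    {"grip":0,"dx":0,"dy":0,"dz":3,"turn":0},
    {"grip":0,"dx":0,"dy":0,"dz":3,"turn":0},
    {"grip":0,"dx":0,"dy":0,"dz":2,"turn":0},
    {"grip":0,"dx":0,"dy":0,"dz":1,"turn":0},
    {"grip":0,"dx":0,"dy":0,"dz":0,"turn":0}
  ]
}}

```text
clock: 43.3
tool_pos: [0.5372, -0.165, 0.1355]
eef_rot: [-0.009, 1.0, -0.0, 0.0]
contact_force: [-1.6, 0.7, 2.9]
opening: 0.44
```

{"op": "send_rows", "data": {
  "series": [
    {"grip":0,"dx":0,"dy":0,"dz":1,"turn":0},
    {"grip":0,"dx":0,"dy":0,"dz":0,"turn":0},
    {"grip":0.6,"dx":0,"dy":0,"dz":0,"turn":0},
    {"grip":0.9,"dx":0,"dy":0,"dz":0,"turn":0},
    {"grip":1,"dx":0,"dy":0,"dz":0,"turn":0},
    {"grip":1,"dx":0,"dy":0,"dz":0,"turn":0},
    {"grip":1,"dx":0,"dy":0,"dz":-10,"turn":0},
    {"grip":1,"dx":0,"dy":0,"dz":-30,"turn":0},
    {"grip":1,"dx":0,"dy":0,"dz":-45,"turn":0},
    {"grip":1,"dx":0,"dy":30,"dz":-40,"turn":0},
    {"grip":1,"dx":0,"dy":40,"dz":0,"turn":0},
    {"grip":1,"dx":0,"dy":40,"dz":0,"turn":0},
    {"grip":1,"dx":0,"dy":40,"dz":0,"turn":0},
    {"grip":1,"dx":0,"dy":40,"dz":0,"turn":0},
    {"grip":1,"dx":0,"dy":40,"dz":0,"turn":0},
    {"grip":1,"dx":0,"dy":40,"dz":0,"turn":0},
    {"grip":1,"dx":0,"dy":40,"dz":0,"turn":0},
    {"grip":1,"dx":0,"dy":40,"dz":0,"turn":0},
    {"grip":1,"dx":0,"dy":40,"dz":0,"turn":0},
    {"grip":1,"dx":0,"dy":0,"dz":0,"turn":0}
  ]
}}

```text
clock: 45.3
tool_pos: [0.5292, 0.2333, 0.2598]
eef_rot: [-0.014, 1.0, 0.004, 0.001]
contact_force: [-0.9, 0.2, 0.4]
opening: 0.997
```

```bash
python3 -c "
from h import *
st()
for n in ['side','top']:
    p=snapshot(n); w=cloud(p); save(p,n+'15')
    if n=='side': cv2.imwrite('pics/crop15.png',cv2.resize(cv2.cvtColor(p['img'][265:470,230:400],cv2.COLOR_RGB2BGR),None,fx=2.9,fy=2.9,interpolation=cv2.INTER_CUBIC))
    q=sel(w,.152,.18,(.4,.66,-.4,.05)); print('handle',len(q),rect(q),np.median(q[:,2]))
    c,s=np.cos(.0212),np.sin(.0212)
    q=sel(w,.11,.14,(.4,.66,-.4,.05)); d=q[:,:2]-[.538,-.1645]; l=np.c_[d@[c,s],d@[-s,c],q[:,2]]
    for yy in (-.105,-.06,.06,.105):
        for xx in (-.05,.05):
            k=(abs(l[:,0]-xx)<.012)&(abs(l[:,1]-yy)<.008); print(yy,xx,k.sum(),np.round(np.median(l[k,2])*1000,1))
    k=(abs(l[:,0])<.06); 
    for t in ['paste_jar_0','cotton_buds_1','loupe']:
        r=regions_of(p,t)
        if r: print(t,np.round(np.nanmedian(w[r[0]['pixels']],0),3))
"
```

```text
{'clock': 45.3, 'q': [-0.2857, 0.612, -0.3483, 1.6841, 0.2492, 0.8848, 0.8643], 'tool_pos': [0.5292, 0.2333, 0.2598], 'eef_rot': [-0.0135, 0.9999, 0.0035, 0.0006], 'contact_force': [-0.9103, 0.229, 0.3825], 'opening': 0.9969}
handle 985 (array([ 0.5384, -0.1643]), array([46. , 60.5]), np.float32(91.21)) 0.16272250262326615
-0.105 -0.05 184 126.6
-0.105 0.05 171 126.6
-0.06 -0.05 160 126.4
-0.06 0.05 158 126.6
0.06 -0.05 124 126.8
0.06 0.05 118 127.1
0.105 -0.05 114 126.7
0.105 0.05 111 126.5
paste_jar_0 [0.746 0.065 0.073]
cotton_buds_1 [ 0.744 -0.03   0.082]
loupe [ 0.74  -0.136  0.033]
handle 482 (array([ 0.537 , -0.1633]), array([45.6, 59.3]), np.float32(90.2)) 0.16141258285005855
-0.105 -0.05 74 125.2
-0.105 0.05 68 125.4
-0.06 -0.05 69 125.0
-0.06 0.05 69 125.0
0.06 -0.05 65 125.7
0.06 0.05 74 125.3
0.105 -0.05 75 125.1
0.105 0.05 70 125.5
paste_jar_0 [0.747 0.078 0.074]
cotton_buds_1 [ 0.746 -0.021  0.081]
loupe [ 0.743 -0.132  0.032]
```

View pics/crop15.png

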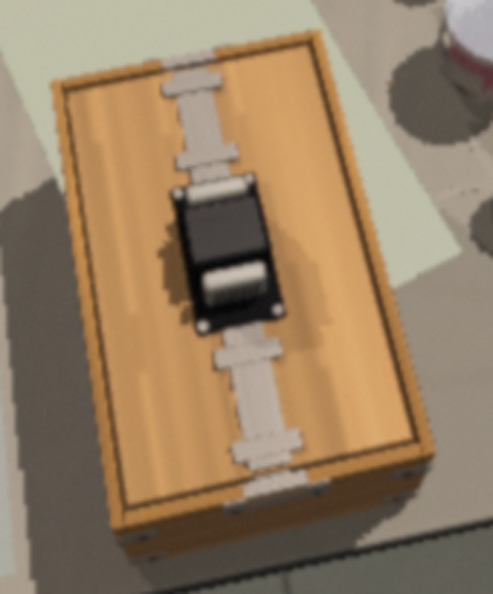

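The picture shows the lid flat inside the rim all round. The buttons are 60 mm apart, so the bolts are out, and the bystanders are unmoved.

```bash
python3 -c "
from h import *
print(finish_job())"
```

```text
the job is handed in; nothing more can be done
None
```

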